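# Load, cover and lock the bottle carrier for the van

### The arm

A 6-joint arm with a two-finger parallel gripper is mounted at the origin on the work surface. World frame = base frame: x ahead of the robot, y to its left, z up, the work surface at z = 0. Lengths are in m, angles in rad, forces in N, time in s.
With the tool pointing down it reaches from about 0.25 to 0.8 m from the base axis. Payload 3.9 kg.
Tool frame: the origin (TCP) lies at the very end of the fingers, on their centre line; the grasp point (between the pads) lies grip_depth behind it (grip_depth is the distance from the TCP to the grasp point, in m); z points along the fingers, y is the line along which they close (so a half turn about z gives the same grasp; the last joint's range is limited). The gripper opens to 85 mm and grips with 20 to 120 N. Pads are 22 mm wide; open, the fingers measure 114 mm over their backs; the gripper's body (76 mm by 85 mm) begins 54 mm behind the grasp point. The pads swing forward as they close: fully open they stand 13 mm farther back than shut.
Start: joints at [1.314, 0.26, -0.138, 1.173, 0, 1.571], TCP at [0.133, 0.508, 0.231] pointing down, gripper open.
Joint ranges: [-2.78, 2.78], [-0.83, 1.72], [-1.28, 1.37], [-1.9, 2.12], [-1.57, 1.48], [-3.14, 3.14]. Speed limits (rad/s): [2.57, 2.57, 3.14, 3.14, 3.14, 3.14].

### API

Orientations are given as a unit quaternion [x, y, z, w].
In Python, from station import read_state, read_camera, finish_job, grip_depth gives the robot as it stands. The module is installed in compiled form; this text tells all that it offers.
- The arm moves only by the tool jog_arm, never from a script. Its argument "motion" is a list of rows, each a list of 7 numbers: the shift along the tool's x, y, z in cm, then the turn, a rotation vector about the tool's x, y, z in rad, then the opening, from 0 (shut) to 1 (fully open). In form: [[dx, dy, dz, ax, ay, az, grip], ...]. A call has 1 to 8 rows; each row shifts and turns the commanded pose from where the row before left it, along the tool's axes as they then stand; what a row does not reach is not made up. A row lasts 1/8 s, in which the tool goes at most 62.5 mm and 10.7 degrees, less where a joint would pass 70% of its speed; a pose out of reach is approached as far as the arm can. A call with a gripper value outside its range is refused whole. The fingers move at their own pace and stop on an object; "squeeze" is the grip in N (left out, the last holds). Time passes only in rows, so rows that do not move let the fingers close. It gives the time, the measured TCP pose, the force, the opening and the grip force at its end, in the units of the state.
- read_state(): the state, without advancing time (a new reading comes with each control period).
- read_camera(name): name is "side" or "top"; returns a dict with "frame" (400x640x3 uint8, red, green, blue), "K" (3x3 intrinsics, pixels), "position" and "orientation" of the camera in the world. Camera axes: x right, y down, z forward; pixel columns grow to the right and rows downward; lengths in m; the calibration is good to about 2 mm. A picture is of the moment at which its call begins. There is no depth.
- finish_job(): hands the job in; it is judged then, once.
The state is a dict: "clock": time; "joints": joint angles; "qd": joint speeds; "joint_torque": joint torques, N m; "ee_pos": TCP position; "orientation": TCP orientation; "wrist_force": force on the tool from outside, world axes, zero at the start; "torque": the same for the moment, N m; "width": finger opening in m; "finger_force": force on a finger pad.
Only numpy, scipy, OpenCV 4.12 (cv2) and the standard library are available. Lean on these libraries where they do the work, as an engineer would, in place of code of your own. Each camera call takes 0.05 s, during which the arm holds its last target. There are 200 camera calls.

### The job

Get the bottle carrier ready for the service van: flip its red cam lever fully open, then stand every tipped bottle upright, cap up, in a bay of its own in the carrier's lane beside the bottle already there, without knocking that one over. Only then lower the cover plate level over both locating pins until it sits flat on the end posts, and flip the lever back until it snaps fully closed on the cover. Leave the screwdriver, the carton and the tape where they are.

Things in the scene. Friction and masses are not known exactly. Their poses are not given: they have to be found in the camera images.
- carrier: fixed blue bottle carrier on the bench, with a lane along its y axis. Origin: centre of its underside, at bench height; x = across the lane (points away from the robot at yaw 0), y = along the lane, z up. Blue end posts (30 mm in x, 28 in y, tops 115 mm above the bench) stand at x = -12, y = +-184 mm; the cam lever is on the outer side of the +y post
- lane (a point): centre of the lane's floor, 6 mm above the bench; axes as the carrier's. Lane 60 mm wide (x) between rails with tops 18 mm above this floor, 340 mm long between the end posts, split by 4 mm dividers (12 mm high, at y = -76, 0, 76 mm) into four bays, for a bottle each; bottle places at y = -114, -38, 38 and 114 mm, x = 0
- pin_left (a point): foot of the locating pin on the +y end post, on the post's top face: upright steel pin, 12 mm diameter, 16 mm high, its upper 6 mm tapering to 6 mm diameter
- pin_right (a point): the same on the -y end post; the pins are 368 mm apart
- lever (a joint): red cam lever, rad: 0 = fully closed, lying inward (carrier -y) over the end of the lane, 14 degrees above level; 2.2 = fully open, leaning 50 degrees outward (carrier +y) from upright. Opening turns about carrier -x. Starts closed. A spring holds it at both ends; past the high point at 0.95 it snaps over to the other end. Up to about 0.6 N m: 6 N at the grip bar
- lever_tip (a point): centre of the lever's red grip bar (16 mm diameter, 80 mm long, parallel to carrier x), 100 mm from the lever's pivot; a flat red bar 12 mm wide, 9 thick joins them at the middle, leaving 34 mm of grip bar free on either side. 164 mm above the bench when closed
- lever_pivot (a point): pivot of the cam lever, fixed to the carrier at x = -12, y = 222, z = 140 mm; its axis is parallel to carrier x
- plate_grip (a point): loose aluminium cover plate, 60 x 408 x 8 mm, about 0.4 kg; black upright grip on its middle, 50 mm long (plate x), 14 thick (y), 36 high. The point is the grip's centre, 26 mm above the plate's underside. Holes of 15 mm at y = +-184 mm, x = 0; fits either way round. Starts flat on the bench; seated on the posts the point is 141 mm above the bench at carrier x = -12, y = 0
- B1_mid (a point): white square plastic bottle, body 40 x 40 x 78 mm, orange band, red cap 24 mm across and 26 mm long: 104 mm tall, about 0.16 kg. The point is its centre, half-way along its 104 mm. Starts tipped, lying on the bench in front of the carrier cap roughly towards the right (carrier -y); its x axis runs from base to cap. May be absent.
- B2_mid (a point): white square plastic bottle, body 40 x 40 x 78 mm, orange band, red cap 24 mm across and 26 mm long: 104 mm tall, about 0.16 kg. The point is its centre, half-way along its 104 mm. Starts tipped, lying on the bench in front of the carrier cap roughly towards the right (carrier -y); its x axis runs from base to cap. May be absent.
- B3_mid (a point): white square plastic bottle, body 40 x 40 x 78 mm, orange band, red cap 24 mm across and 26 mm long: 104 mm tall, about 0.16 kg. The point is its centre, half-way along its 104 mm. Starts tipped, lying on the bench in front of the carrier cap roughly towards the right (carrier -y); its x axis runs from base to cap. May be absent.
- N1_mid (a point): white square plastic bottle, body 40 x 40 x 78 mm, orange band, red cap 24 mm across and 26 mm long: 104 mm tall, about 0.16 kg. The point is its centre, half-way along its 104 mm. Stands already in a bay; its z axis runs from base to cap. Only one of N1 to N4 is present.
- N2_mid (a point): white square plastic bottle, body 40 x 40 x 78 mm, orange band, red cap 24 mm across and 26 mm long: 104 mm tall, about 0.16 kg. The point is its centre, half-way along its 104 mm. Stands already in a bay; its z axis runs from base to cap. Only one of N1 to N4 is present.
- N3_mid (a point): white square plastic bottle, body 40 x 40 x 78 mm, orange band, red cap 24 mm across and 26 mm long: 104 mm tall, about 0.16 kg. The point is its centre, half-way along its 104 mm. Stands already in a bay; its z axis runs from base to cap. Only one of N1 to N4 is present.
- N4_mid (a point): white square plastic bottle, body 40 x 40 x 78 mm, orange band, red cap 24 mm across and 26 mm long: 104 mm tall, about 0.16 kg. The point is its centre, half-way along its 104 mm. Stands already in a bay; its z axis runs from base to cap. Only one of N1 to N4 is present.
- screwdriver: bystander: yellow-handled screwdriver lying on the bench, 190 mm, leave alone
- carton: bystander: brown carton 70 x 110 x 50 mm, leave alone
- tape: bystander: green roll of tape, 70 mm across, 19 mm high, leave alone

How it is judged:
By the outcome, as a careful person would: the job done as asked, in the order asked, and still so for the second after the job is handed in, with the robot touching nothing.
Of B1, B2, B3 only 2 to 3 are there at a start; the rules pass over those that are not, and their reading is None.
Of N1, N2, N3, N4 only 1 to 1 are there at a start; the rules pass over those that are not, and their reading is None.
At some moment in a run one of plate may be knocked a few centimetres aside while the robot is not near it.
It also fails if it takes over 210 s, if anything falls off the work surface, if the arm or the gripper's body presses on something with over 40 N, if the wrist force passes 120 N, or if a joint passes its speed limit or range.

## Working session

There is one attempt and no reset: what is moved stays moved. The work goes in short steps, Python scripts to look and compute and a tool call to move; the robot and the scene stay as the last step left them, time stands still between calls to the robot, and variables do not carry over. Pictures are saved under pics/ and viewed, at most 14 in all, crops included, and the job is handed in when it is done.

Besides the shell and the picture viewer there is one more tool, called by a JSON object that holds its "op" and its "data". jog_arm: Moves the arm, as the interface text tells. Its arguments: {"type":"object","properties":{"motion":{"type":"array"},"squeeze":{"type":"number"}},"required":["motion"]}

```bash
mkdir -p pics; python3 - <<'E'
from station import *
import cv2
print(grip_depth); s=read_state(); print(s)
for n in("side","top"):
    c=read_camera(n); cv2.imwrite(f"pics/{n}0.png",c["frame"][:,:,::-1]); print(n,c["K"],c["position"],c["orientation"])
E
```

```text
0.0187
{'clock': 0.0, 'joints': array([ 1.31400761e+00,  2.60699305e-01, -1.39352762e-01,  1.17268381e+00,
       -1.36460573e-05,  1.57077434e+00]), 'qd': array([-0.0007893 , -0.00017007, -0.00161544, -0.00121263, -0.00012605,
       -0.00192241]), 'joint_torque': array([ 4.07613970e-04, -4.05680931e+01,  2.53919506e+01,  1.86367024e-02,
        1.33534481e-04,  7.59127801e-06]), 'ee_pos': array([0.13317287, 0.50714198, 0.23046304]), 'orientation': array([ 1.28030913e-01,  9.91769703e-01, -9.62667530e-04, -1.17415877e-04]), 'wrist_force': array([0.0722545 , 0.16268379, 0.33989732]), 'torque': array([-0.01118705, -0.00937309, -0.03269517]), 'finger_force': 0.0, 'width': 0.08544797772715133}
side [[397.67965108   0.         324.35049035]
 [  0.         397.67965108 203.55983522]
 [  0.           0.           1.        ]] [0.47501501 0.80234058 0.70566657] [-0.07750365  0.89010242 -0.44834717  0.02637592]
top [[375.12489475   0.         309.08873505]
 [  0.         375.12489475 206.38558554]
 [  0.           0.           1.        ]] [0.3989148  0.05833933 1.04327738] [ 0.71420691 -0.69448161  0.06991132 -0.05211697]
```

View pics/side0.png

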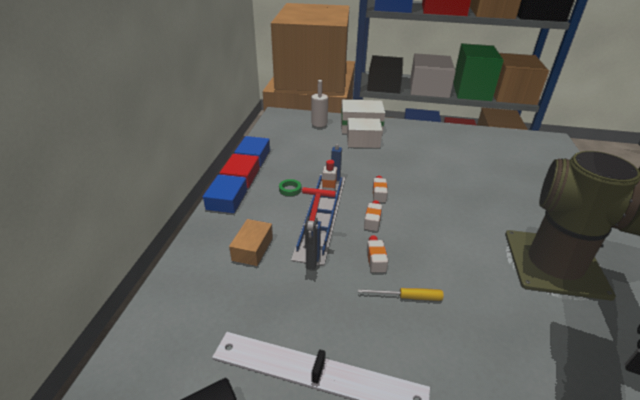

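View pics/top0.png

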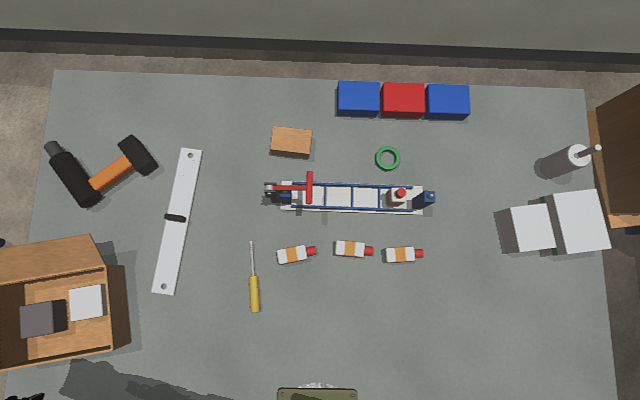

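```bash
cat > h.py <<'E'
import numpy as np, cv2
from scipy.spatial.transform import Rotation as R
from station import *
np.set_printoptions(precision=4,suppress=True)
def ray(c,uv,z):
    uv=np.atleast_2d(uv).astype(float); d=np.c_[uv,np.ones(len(uv))]@np.linalg.inv(c["K"]).T@R.from_quat(c["orientation"]).as_matrix().T
    p=np.array(c["position"]); return p+d*((z-p[2])/d[:,2])[:,None]
def proj(c,P):
    q=(np.atleast_2d(P)-c["position"])@R.from_quat(c["orientation"]).as_matrix(); q=q@c["K"].T; return q[:,:2]/q[:,2:]
def mask(c,name):
    h=cv2.cvtColor(c["frame"],cv2.COLOR_RGB2HSV); H,S,V=[h[:,:,i].astype(int) for i in range(3)]
    return {"red":((H<6)|(H>172))&(S>150)&(V>90),"blue":(H>105)&(H<125)&(S>110)&(V>40),"orange":(H>8)&(H<22)&(S>150)&(V>150),
      "white":(S<40)&(V>170),"black":(V<45)}[name].astype(np.uint8)
def blobs(m,amin=8):
    n,l,s,ce=cv2.connectedComponentsWithStats(m); return [(ce[i],s[i],l==i) for i in range(1,n) if s[i][4]>=amin]
E
python3 - <<'E'
from h import *
c=read_camera("top"); s=read_camera("side")
print("tcp proj",proj(c,[.133,.507,.23]),proj(s,[.133,.507,.23]), "base",proj(c,[0,0,0]))
for n in("red","orange","blue"):
  for cam,nm in((c,"top"),(s,"side")):
    for ce,st,_ in blobs(mask(cam,n)): print(n,nm,ce,st, ray(cam,ce,.02)[0][:2] )
a=c["frame"][160:300,120:440,::-1]; cv2.imwrite("pics/c1.png",cv2.resize(a,None,fx=2.5,fy=2.5,interpolation=cv2.INTER_CUBIC))
E
```

```text
tcp proj [[ 68.637  401.7321]] [[635.5718 409.3894]] base [[316.6759 430.4946]]
red top [403.4814  97.0663] [ 383   82   43   31 1207] [ 0.9125 -0.2343]
red top [300.242  187.0605] [273 171  40  32 314] [0.6319 0.0609]
red top [400.7778 191.9444] [397 188   8   9  54] [ 0.6269 -0.2216]
red top [310.5634 250.493 ] [306 246  10  10  71] [0.4565 0.0277]
red top [368.3906 250.25  ] [365 246   8   9  64] [ 0.4615 -0.13  ]
red top [418.4839 252.6129] [415 249   8   8  62] [ 0.4588 -0.2675]
red side [447.0894   6.7935] [424   0  47  16 649] [ 0.0071 -3.2325]
red side [461.5   120.375] [459 120   6   2   8] [ 0.1495 -0.7813]
red side [239.2529 165.1811] [220 154  38  33 613] [ 0.9181 -0.2655]
red side [329.64 164.12] [327 160   7  10  50] [ 0.6272 -0.3313]
red side [316.9004 198.0214] [302 188  33  33 281] [ 0.6348 -0.1331]
red side [375.5 201.5] [373 201   6   2  10] [ 0.4636 -0.1489]
red side [373.087  237.4348] [370 236   7   4  23] [0.4603 0.0113]
orange top [109.3052 172.119 ] [ 89 155  43  35 580] [0.6575 0.5912]
orange top [349.2698 247.8254] [344 241  11  15  63] [ 0.4666 -0.0777]
or
[... 1568 characters left out ...]
73 -0.804 ]
blue side [252.2081 146.0081] [234 136  35  30 495] [ 0.9165 -0.3998]
blue side [336.4167 149.9167] [332 148   9   4  24] [ 0.6183 -0.4321]
blue side [224.4573 193.2407] [ 203  174   43   39 1242] [ 0.9081 -0.1041]
blue side [318.5833 182.    ] [317 177   4  11  12] [ 0.6447 -0.2179]
blue side [338.1111 189.5556] [337 186   3   7   9] [ 0.5793 -0.1887]
blue side [330.726  217.8356] [325 194  13  48  73] [ 0.5809 -0.0485]
blue side [310.1667 206.6667] [307 198   7  18  24] [ 0.6462 -0.0879]
blue side [318.6 224.7] [318 222   2   7  10] [ 0.6086 -0.0131]
blue side [300.     237.4722] [297 228   7  20  36] [0.647  0.0469]
blue side [323.5 247.5] [323 245   2   6   8] [0.581  0.0729]
```

View pics/c1.png

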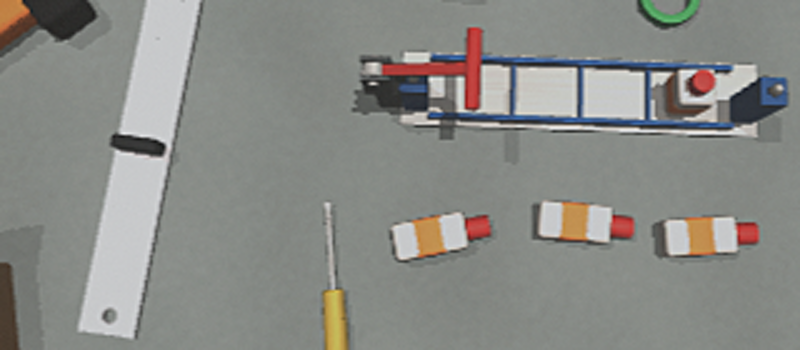

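```bash
python3 - <<'E'
from h import *
c=read_camera("top")
m=mask(c,"blue")
def rail(r0,r1,c0,c1,z=.024):
    ys,xs=np.nonzero(m[r0:r1,c0:c1]); p=ray(c,np.c_[xs+c0,ys+r0],z); k=np.polyfit(p[:,1],p[:,0],1); return k
a=rail(180,190,314,410); 
# near rail: rows ~203-212, col 305-412
b=rail(202,213,305,412); print("rails x=k*y+b",a,b, np.polyval(a,-.084),np.polyval(b,-.084))
for l in [(325,186,195),(352,187,200),(378,187,200),(379,187,200),(380,187,200)]:
    print(ray(c,[l[0],(l[1]+l[2])/2],.018)[0], m[l[1]:l[2],l[0]-1:l[0]+2].sum(0))
print("bar ends",ray(c,[[309.2,171.5],[309.2,203]],.164+.004)," pivot",ray(c,[269,187],.14))
print("pinR top",ray(c,[430,195.8],.131), "post top blue blob")
w=(mask(c,"white")|mask(c,"orange"))
for ce,st,mm in blobs(w,60):
    if 235<ce[1]<270 and 260<ce[0]<440:
        r=cv2.minAreaRect(np.argwhere(mm)[:,::-1].astype(np.float32)); P=ray(c,cv2.boxPoints(r),.036)
        print("bottle",r,P.mean(0)[:2],np.linalg.norm(P[0]-P[1]),np.linalg.norm(P[1]-P[2]))
    if ce[0]<210 and 150<ce[0]:
        pts=np.argwhere(mm)[:,::-1].astype(np.float32); r=cv2.minAreaRect(pts); P=ray(c,cv2.boxPoints(r),.008)
        print("plate",r,P[:,:2],P.mean(0)[:2],np.linalg.norm(P[0]-P[1]),np.linalg.norm(P[1]-P[2]))
for cap,z in(((310.56,250.5),.026),((368.4,250.25),.026),((418.5,252.6),.026)): print("cap",ray(c,cap,z)[0][:2])
E
```

```text
rails x=k*y+b [0.0004 0.6424] [0.0048 0.578 ] 0.6424172870662279 0.5775820165626386
[ 0.6247 -0.0086  0.018 ] [0 9 0]
[ 0.6185 -0.0845  0.018 ] [ 0 13  0]
[ 0.6208 -0.1577  0.018 ] [ 0  0 12]
[ 0.6209 -0.1605  0.018 ] [ 0 12  0]
[ 0.621  -0.1633  0.018 ] [12  0  0]
bar ends [[0.6373 0.0401 0.168 ]
 [0.5602 0.0381 0.168 ]]  pivot [[0.6023 0.1374 0.14  ]]
pinR top [[ 0.5946 -0.2647  0.131 ]] post top blue blob
plate ((176.42364501953125, 220.984375), (22.154916763305664, 148.93893432617188), 11.560131072998047) [[0.3363 0.4509]
 [0.7444 0.4062]
 [0.7333 0.3437]
 [0.3262 0.3926]] [0.5351 0.3983] 0.4104573197312022 0.063415264934008
bottle ((344.7741394042969, 247.6624298095703), (17.88300895690918, 14.320657730102539), 4.085616588592529) [ 0.4657 -0.0634] 0.03829913599985489 0.04820817304549085
bottle ((359.1980285644531, 249.01979064941406), (8.95533561706543, 13.930521011352539), 5.710592269897461) [ 0.4632 -0.1023] 0.037308770789953864 0.024146446048040213
bottle ((291.7884521484375, 253.9423065185547), (14.31647777557373, 28.24072265625), 78.69007110595703) [0.4452 0.0779] 0.07529700365175661 0.03802555425932647
bottle ((400.0, 254.0), (14.0, 28.0), 90.0) [ 0.4528 -0.2123] 0.07596614532552652 0.03742127085587814
cap [0.4562 0.0279]
cap [ 0.4611 -0.1289]
cap [ 0.4585 -0.2656]
```

{"op": "jog_arm", "data": {"motion": [[0, 0, -1.5, 0, 0, -0.128, 0.6], [0, 0, -1.5, 0, 0, -0.129, 0.6], [-3.6, -3.9, 0, 0, 0, 0, 0.6], [-3.6, -3.9, 0, 0, 0, 0, 0.6], [-3.6, -3.9, 0, 0, 0, 0, 0.6], [-3.6, -3.9, 0, 0, 0, 0, 0.6], [-3.6, -3.9, 0, 0, 0, 0, 0.6], [-3.6, -3.9, 0, 0, 0, 0, 0.6]], "squeeze": 30}}

```text
clock: 1.25
ee_pos: [0.3503, 0.2725, 0.2614]
orientation: [-0.0, 1.0, 0.0, 0.0]
wrist_force: [0.6, 0.7, 0.4]
width: 0.0512
finger_force: 0.0
```

{"op": "jog_arm", "data": {"motion": [[-3.6, -3.9, 0, 0, 0, 0, 0.6], [-3.6, -3.9, 0, 0, 0, 0, 0.6], [-3.6, -3.9, 0, 0, 0, 0, 0.6], [-3.6, -3.9, 0, 0, 0, 0, 0.6], [-3.6, -3.9, 0, 0, 0, 0, 0.6], [-3.6, -3.9, 0, 0, 0, 0, 0.6], [0, 0, 0, 0, 0, 0, 0.6]]}}

```text
clock: 2.12
ee_pos: [0.5675, 0.0372, 0.2604]
orientation: [0.002, 1.0, -0.0, 0.0]
wrist_force: [-0.7, 0.7, -0.3]
width: 0.0514
finger_force: 0.0
```

```bash
python3 - <<'E'
from h import *
s=read_state(); print(s["ee_pos"],R.from_quat(s["orientation"]).as_matrix(),s["joints"],s["width"],s["clock"])
c=read_camera("top");a=c["frame"][150:250,240:450,::-1]; b=read_camera("side")["frame"][130:290,240:440,::-1]
cv2.imwrite("pics/c2.png",np.vstack([cv2.resize(a,(630,300),interpolation=cv2.INTER_CUBIC),cv2.resize(b[30:130],(630,300)) ]))
E
```

```text
[0.5675 0.0372 0.2604] [[-1.      0.0043  0.0002]
 [ 0.0043  1.     -0.0006]
 [-0.0002 -0.0006 -1.    ]] [ 0.0658  0.3263  0.0324  1.2767 -0.0006  0.0701] 0.051360772896722966 2.125
```

View pics/c2.png

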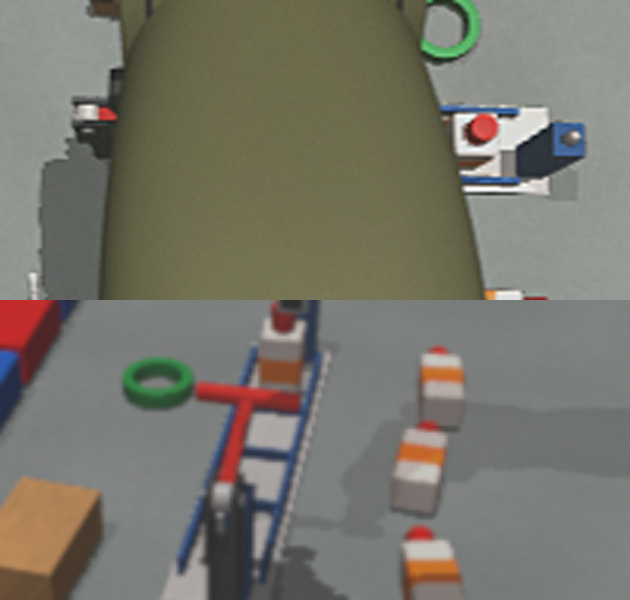

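{"op": "jog_arm", "data": {"motion": [[-0.7, 0.2, 3, 0, 0, 0, 0.6], [0, 0, 3, 0, 0, 0, 0.6], [0, 0, 3, 0, 0, 0, 0.6], [0, 0, 2.4, 0, 0, 0, 0.6], [0, 0, 0, 0, 0, 0, 0.6], [0, 0, 0, 0, 0, 0, 0], [0, 0, 0, 0, 0, 0, 0], [0, 0, 0, 0, 0, 0, 0]], "squeeze": 25}}

```text
clock: 3.22
ee_pos: [0.5731, 0.0385, 0.1492]
orientation: [0.001, 1.0, -0.004, 0.001]
wrist_force: [-0.9, -9.6, 3.0]
width: 0.0151
finger_force: 26.0
```

{"op": "jog_arm", "data": {"motion": [[0, 0, 0, 0, 0, 0, 0], [0, 0, 0, 0, 0, 0, 0]]}}

```text
clock: 3.48
ee_pos: [0.5731, 0.0385, 0.1491]
orientation: [0.001, 1.0, -0.004, 0.001]
wrist_force: [-0.9, -9.5, 4.0]
width: 0.0152
finger_force: 26.0
```

{"op": "jog_arm", "data": {"motion": [[0, 0.4, -1.14, 0, 0, 0, 0], [0, 0.47, -1.14, 0, 0, 0, 0], [0, 0.65, -1.05, 0, 0, 0, 0], [0, 0.75, -0.95, 0, 0, 0, 0], [0, 0.87, -0.85, 0, 0, 0, 0], [0, 0.97, -0.75, 0, 0, 0, 0], [0, 1.05, -0.6, 0, 0, 0, 0], [0, 1.12, -0.5, 0, 0, 0, 0]]}}

```text
clock: 4.47
ee_pos: [0.5739, 0.1001, 0.2223]
orientation: [0.002, 1.0, -0.004, 0.004]
wrist_force: [-2.9, -9.9, 14.2]
width: 0.0147
finger_force: 25.4
```

{"op": "jog_arm", "data": {"motion": [[0, 1.2, -0.3, 0, 0, 0, 0], [0, 1.2, -0.2, 0, 0, 0, 0], [0, 1.22, 0, 0, 0, 0, 0], [0, 1.22, 0.1, 0, 0, 0, 0], [0, 1.2, 0.3, 0, 0, 0, 0], [0, 1.17, 0.4, 0, 0, 0, 0], [0, 1.1, 0.5, 0, 0, 0, 0], [0, 1.05, 0.7, 0, 0, 0, 0]]}}

```text
clock: 5.48
ee_pos: [0.5738, 0.1988, 0.2018]
orientation: [-0.0, 1.0, -0.0, 0.001]
wrist_force: [5.4, -0.2, 0.0]
width: 0.0148
finger_force: 26.4
```

{"op": "jog_arm", "data": {"motion": [[0, 0.9, 0.8, 0, 0, 0, 0], [0, 0.9, 0.9, 0, 0, 0, 0], [0, 0.3, 0.3, 0, 0, 0, 0], [0, 0, 0, 0, 0, 0, 0.6], [0, 0, 0, 0, 0, 0, 0.6], [0, 0, -3, 0, 0, 0, 0.6], [0, 0, -4, 0, 0, 0, 0.6], [0, 0, -4, 0, 0, 0, 0.6]]}}

```text
clock: 6.48
ee_pos: [0.5711, 0.2197, 0.2914]
orientation: [-0.0, 1.0, -0.0, -0.002]
wrist_force: [0.6, -0.6, -1.2]
width: 0.0512
finger_force: 0.0
```

{"op": "jog_arm", "data": {"motion": [[5, -2, 0, 0, 0, 0, 0.7], [6, -2, 0, 0, 0, 0, 0.7], [6, -2, 0, 0, 0, 0, 0.7], [6, -2, 0, 0, 0, 0, 0.7]]}}

```text
clock: 6.98
ee_pos: [0.3416, 0.1395, 0.2908]
orientation: [-0.0, 1.0, -0.0, -0.002]
wrist_force: [0.0, 0.1, 2.1]
width: 0.06
finger_force: 0.0
```

```bash
python3 - <<'E'
from h import *
s=read_state(); print(s["ee_pos"],s["joints"],s["width"],s["clock"])
c=read_camera("top");a=c["frame"][150:290,210:450,::-1]; b=read_camera("side")["frame"][140:280,240:440,::-1]
cv2.imwrite("pics/c3.png",np.hstack([cv2.resize(a,(480,280),interpolation=cv2.INTER_CUBIC),cv2.resize(b,(320,280))]))
E
```

```text
[0.3416 0.1395 0.2908] [ 0.387  -0.0292 -0.3213  1.282   0.0009  0.386 ] 0.06001061332571146 6.975
```

View pics/c3.png

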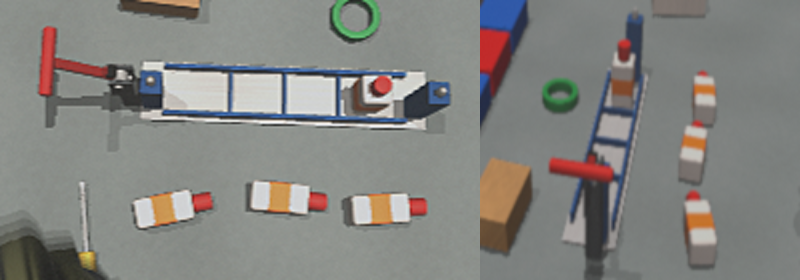

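```bash
cat >> h.py <<'E'
def now():
    s=read_state(); return np.array(s["ee_pos"]),R.from_quat(s["orientation"])
def rows(A,B,n,grip):
    (p0,r0),(p1,r1)=A,B; rv=(r0.inv()*r1).as_rotvec(); out=[]; s0=0
    for i in range(n):
        r=r0*R.from_rotvec(rv*i/n); d=r.inv().apply((p1-p0)/n)*100
        out.append([round(float(x),2) for x in d]+[round(float(x),3) for x in rv/n]+[grip])
    for k in range(0,n,8): print(out[k:k+8])
def RT(cols): return R.from_matrix(np.array(cols,float).T)
s2=2**-.5
PICK=RT([[0,s2,s2],[1,0,0],[0,s2,-s2]])   # tool x,y,z in bottle-yaw frame
PLACE=RT([[-s2,0,-s2],[0,1,0],[s2,0,-s2]])
def pick(mid,yaw,back=0,zg=.028):
    Z=R.from_euler("z",yaw,degrees=True); r=Z*PICK
    g=np.array([mid[0],mid[1],0])+Z.apply([0,.010,0])+[0,0,zg]
    return g+r.apply([0,0,.0187-back]),r
def place(cx,cy,h=0,base=.006,zg=.028):  # bottle axis at cx,cy
    g=np.array([cx-(zg-.02),cy,base+.042+h]); return g+PLACE.apply([0,0,.0187]),PLACE
E
python3 - <<'E'
from h import *
c=read_camera("top"); print("pins",ray(c,[[285,190],[431,195]],.131))
mid=lambda b,y: np.array(b)+R.from_euler("z",y,degrees=True).apply([0,-.013,0])[:2]
m=mid([.4535,-.2135],3); print(m)
P=pick(m,3,.10); rows(now(),P,16,.7); print("desc"); rows(P,pick(m,3),3,.7)
E
```

```text
pins [[ 0.598   0.0982  0.131 ]
 [ 0.5967 -0.2673  0.131 ]]
[ 0.4542 -0.2265]
[[-0.73, -2.58, 1.28, -0.037, 0.039, 0.09, 0.7], [-1.01, -2.55, 1.15, -0.037, 0.039, 0.09, 0.7], [-1.27, -2.49, 1.02, -0.037, 0.039, 0.09, 0.7], [-1.53, -2.4, 0.87, -0.037, 0.039, 0.09, 0.7], [-1.77, -2.28, 0.72, -0.037, 0.039, 0.09, 0.7], [-1.99, -2.13, 0.56, -0.037, 0.039, 0.09, 0.7], [-2.2, -1.96, 0.4, -0.037, 0.039, 0.09, 0.7], [-2.38, -1.77, 0.25, -0.037, 0.039, 0.09, 0.7]]
[[-2.53, -1.56, 0.09, -0.037, 0.039, 0.09, 0.7], [-2.66, -1.32, -0.07, -0.037, 0.039, 0.09, 0.7], [-2.76, -1.08, -0.22, -0.037, 0.039, 0.09, 0.7], [-2.84, -0.81, -0.36, -0.037, 0.039, 0.09, 0.7], [-2.88, -0.54, -0.5, -0.037, 0.039, 0.09, 0.7], [-2.89, -0.26, -0.63, -0.037, 0.039, 0.09, 0.7], [-2.88, 0.02, -0.74, -0.037, 0.039, 0.09, 0.7], [-2.83, 0.31, -0.85, -0.037, 0.039, 0.09, 0.7]]
desc
[[0.0, 0.0, 3.33, 0.0, 0.0, 0.0, 0.7], [0.0, 0.0, 3.33, 0.0, 0.0, 0.0, 0.7], [0.0, 0.0, 3.33, 0.0, 0.0, 0.0, 0.7]]
```

{"op": "jog_arm", "data": {"motion": [[-0.73, -2.58, 1.28, -0.037, 0.039, 0.09, 0.7], [-1.01, -2.55, 1.15, -0.037, 0.039, 0.09, 0.7], [-1.27, -2.49, 1.02, -0.037, 0.039, 0.09, 0.7], [-1.53, -2.4, 0.87, -0.037, 0.039, 0.09, 0.7], [-1.77, -2.28, 0.72, -0.037, 0.039, 0.09, 0.7], [-1.99, -2.13, 0.56, -0.037, 0.039, 0.09, 0.7], [-2.2, -1.96, 0.4, -0.037, 0.039, 0.09, 0.7], [-2.38, -1.77, 0.25, -0.037, 0.039, 0.09, 0.7]]}}

```text
clock: 8.12
ee_pos: [0.4041, -0.0678, 0.1882]
orientation: [0.351, 0.913, 0.145, -0.152]
wrist_force: [0.5, 0.1, 0.2]
width: 0.0598
finger_force: 0.0
```

{"op": "jog_arm", "data": {"motion": [[-2.53, -1.56, 0.09, -0.037, 0.039, 0.09, 0.7], [-2.66, -1.32, -0.07, -0.037, 0.039, 0.09, 0.7], [-2.76, -1.08, -0.22, -0.037, 0.039, 0.09, 0.7], [-2.84, -0.81, -0.36, -0.037, 0.039, 0.09, 0.7], [-2.88, -0.54, -0.5, -0.037, 0.039, 0.09, 0.7], [-2.89, -0.26, -0.63, -0.037, 0.039, 0.09, 0.7], [-2.88, 0.02, -0.74, -0.037, 0.039, 0.09, 0.7], [-2.83, 0.31, -0.85, -0.037, 0.039, 0.09, 0.7]]}}

```text
clock: 9.12
ee_pos: [0.4609, -0.2748, 0.085]
orientation: [0.639, 0.667, 0.263, -0.278]
wrist_force: [0.2, -0.3, 0.7]
width: 0.0599
finger_force: 0.0
```

{"op": "jog_arm", "data": {"motion": [[0, 0, 0, 0, 0, 0, 0.7], [0, 0, 0, 0, 0, 0, 0.7]]}}

```text
clock: 9.38
ee_pos: [0.4601, -0.2734, 0.0864]
orientation: [0.638, 0.668, 0.263, -0.277]
wrist_force: [-0.6, -0.6, 0.0]
width: 0.0597
finger_force: 0.0
```

```bash
python3 - <<'E'
from h import *
s=read_state();print(s["joints"],s["ee_pos"]); m=np.array([.4542,-.2265]); P=pick(m,3); rows(now(),P,4,.7)
P0=P; L=P[0]+[0,0,.12]
T=place(.6095,-.1226,.06); print(T[0]); U=(T[0]+[-.08,0,.09],T[1])
print("lift/rot"); rows((L,P[1]),U,16,0); 
print('to'); rows(U,T,3,0)
a=read_camera("top")["frame"][150:290,210:450,::-1]; b=read_camera("side")["frame"][120:280,240:440,::-1]
cv2.imwrite("pics/c4.png",np.hstack([cv2.resize(a,(480,280),interpolation=cv2.INTER_CUBIC),cv2.resize(b,(320,280))]))
E
```

```text
[-0.814   0.8314  0.1653  1.5537  0.476   0.5476] [ 0.4601 -0.2734  0.0864]
[[-0.02, -0.09, 2.51, 0.0, 0.0, -0.001, 0.7], [-0.02, -0.09, 2.51, 0.0, 0.0, -0.001, 0.7], [-0.02, -0.09, 2.51, 0.0, 0.0, -0.001, 0.7], [-0.02, -0.09, 2.51, 0.0, 0.0, -0.001, 0.7]]
[ 0.6147 -0.1226  0.0948]
lift/rot
[[0.56, 0.54, 0.12, 0.0, -0.077, -0.103, 0], [0.51, 0.59, 0.08, 0.0, -0.077, -0.103, 0], [0.45, 0.64, 0.04, 0.0, -0.077, -0.103, 0], [0.38, 0.68, 0.01, 0.0, -0.077, -0.103, 0], [0.31, 0.72, -0.02, 0.0, -0.077, -0.103, 0], [0.23, 0.75, -0.04, 0.0, -0.077, -0.103, 0], [0.15, 0.77, -0.06, 0.0, -0.077, -0.103, 0], [0.06, 0.78, -0.06, 0.0, -0.077, -0.103, 0]]
[[-0.02, 0.78, -0.07, 0.0, -0.077, -0.103, 0], [-0.11, 0.77, -0.06, 0.0, -0.077, -0.103, 0], [-0.19, 0.76, -0.05, 0.0, -0.077, -0.103, 0], [-0.27, 0.73, -0.03, 0.0, -0.077, -0.103, 0], [-0.35, 0.7, -0.01, 0.0, -0.077, -0.103, 0], [-0.42, 0.66, 0.02, 0.0, -0.077, -0.103, 0], [-0.48, 0.62, 0.06, 0.0, -0.077, -0.103, 0], [-0.54, 0.56, 0.1, 0.0, -0.077, -0.103, 0]]
to
[[0.24, 0.0, 4.01, 0.0, 0.0, 0.0, 0], [0.24, 0.0, 4.01, 0.0, 0.0, 0.0, 0], [0.24, 0.0, 4.01, 0.0, 0.0, 0.0, 0]]
```

View pics/c4.png

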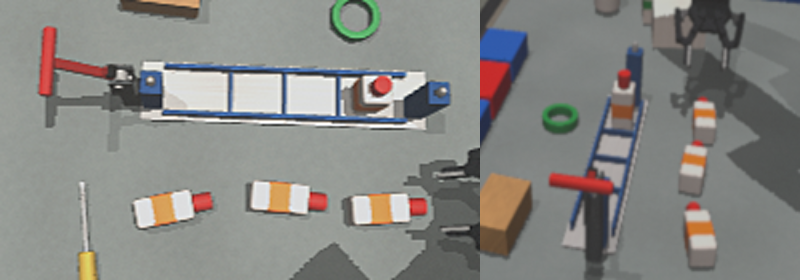

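{"op": "jog_arm", "data": {"motion": [[0, -0.1, 2.5, 0, 0, 0, 0.7], [0, -0.1, 2.5, 0, 0, 0, 0.7], [0, -0.1, 2.5, 0, 0, 0, 0.7], [0, 0, 2.5, 0, 0, 0, 0.7], [0, 0, 0, 0, 0, 0, 0.7], [0, 0, 0, 0, 0, 0, 0], [0, 0, 0, 0, 0, 0, 0], [0, 0, 0, 0, 0, 0, 0]], "squeeze": 40}}

```text
clock: 10.48
ee_pos: [0.4541, -0.204, 0.0178]
orientation: [0.639, 0.668, 0.263, -0.276]
wrist_force: [1.1, -0.8, 6.2]
width: 0.0397
finger_force: 40.9
```

{"op": "jog_arm", "data": {"motion": [[0, 0, 0, 0, 0, 0, 0], [0, 0, 0, 0, 0, 0, 0]]}}

```text
clock: 10.72
ee_pos: [0.4541, -0.204, 0.0178]
orientation: [0.639, 0.668, 0.263, -0.276]
wrist_force: [0.9, -0.9, 5.7]
width: 0.0393
finger_force: 40.9
```

```bash
python3 - <<'E'
from h import *
P=now(); print(P[0]);print("up"); rows(P,(P[0]+[0,0,.12],P[1]),3,0)
E
```

```text
[ 0.4541 -0.204   0.0178]
up
[[2.82, -0.0, -2.84, 0.0, 0.0, 0.0, 0], [2.82, -0.0, -2.84, 0.0, 0.0, 0.0, 0], [2.82, -0.0, -2.84, 0.0, 0.0, 0.0, 0]]
```

{"op": "jog_arm", "data": {"motion": [[1.4, 0, -1.4, 0, 0, 0, 0], [2.8, 0, -2.8, 0, 0, 0, 0], [2.8, 0, -2.8, 0, 0, 0, 0], [1.5, 0, -1.5, 0, 0, 0, 0]]}}

```text
clock: 11.22
ee_pos: [0.4543, -0.204, 0.1395]
orientation: [0.639, 0.669, 0.262, -0.275]
wrist_force: [0.8, -0.2, -2.8]
width: 0.0394
finger_force: 40.4
```

{"op": "jog_arm", "data": {"motion": [[0.56, 0.54, 0.12, 0, -0.077, -0.103, 0], [0.51, 0.59, 0.08, 0, -0.077, -0.103, 0], [0.45, 0.64, 0.04, 0, -0.077, -0.103, 0], [0.38, 0.68, 0.01, 0, -0.077, -0.103, 0], [0.31, 0.72, -0.02, 0, -0.077, -0.103, 0], [0.23, 0.75, -0.04, 0, -0.077, -0.103, 0], [0.15, 0.77, -0.06, 0, -0.077, -0.103, 0], [0.06, 0.78, -0.06, 0, -0.077, -0.103, 0]]}}

```text
clock: 12.22
ee_pos: [0.4947, -0.1626, 0.1626]
orientation: [0.368, 0.916, 0.149, 0.061]
wrist_force: [-0.2, 0.3, -2.1]
width: 0.0397
finger_force: 40.2
```

{"op": "jog_arm", "data": {"motion": [[-0.02, 0.78, -0.07, 0, -0.077, -0.103, 0], [-0.11, 0.77, -0.06, 0, -0.077, -0.103, 0], [-0.19, 0.76, -0.05, 0, -0.077, -0.103, 0], [-0.27, 0.73, -0.03, 0, -0.077, -0.103, 0], [-0.35, 0.7, -0.01, 0, -0.077, -0.103, 0], [-0.42, 0.66, 0.02, 0, -0.077, -0.103, 0], [-0.48, 0.62, 0.06, 0, -0.077, -0.103, 0], [-0.54, 0.56, 0.1, 0, -0.077, -0.103, 0]]}}

```text
clock: 13.22
ee_pos: [0.5353, -0.1223, 0.1867]
orientation: [0.004, 0.925, -0.003, 0.381]
wrist_force: [-0.8, -0.2, -2.0]
width: 0.039
finger_force: 40.3
```

{"op": "jog_arm", "data": {"motion": [[0, 0, 0, 0, 0, 0, 0], [0, 0, 0, 0, 0, 0, 0]]}}

```text
clock: 13.48
ee_pos: [0.5362, -0.1231, 0.1867]
orientation: [0.006, 0.925, -0.002, 0.38]
wrist_force: [0.0, 0.5, -1.3]
width: 0.0392
finger_force: 40.4
```

```bash
python3 - <<'E'
from h import *
s=read_state();print(s["joints"],s["ee_pos"],s["width"]); zg=.031
T=place(.6095,-.1226,.05,zg=zg); print(T[0]); rows(now(),T,5,0)
c=read_camera("top"); d=read_camera("side")
a=c["frame"][130:290,210:450,::-1]; b=d["frame"][100:280,240:440,::-1]
cv2.imwrite("pics/c5.png",np.hstack([cv2.resize(a,(480,320),interpolation=cv2.INTER_CUBIC),cv2.resize(b,(320,320))]))
E
```

```text
[-0.3691 -0.0336 -0.9948 -0.137   0.2481 -0.2584] [ 0.5362 -0.1231  0.1867] 0.03921084998429804
[ 0.6117 -0.1226  0.0848]
[[0.36, 0.03, 2.51, -0.002, -0.001, -0.002, 0], [0.36, 0.02, 2.51, -0.002, -0.001, -0.002, 0], [0.36, 0.02, 2.51, -0.002, -0.001, -0.002, 0], [0.37, 0.02, 2.51, -0.002, -0.001, -0.002, 0], [0.37, 0.01, 2.51, -0.002, -0.001, -0.002, 0]]
```

View pics/c5.png

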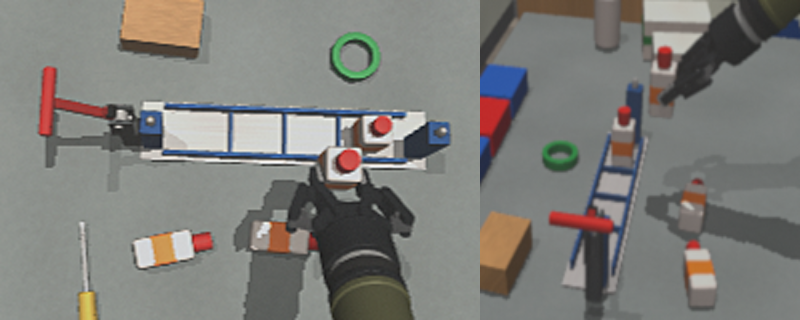

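{"op": "jog_arm", "data": {"motion": [[0.36, 0.02, 2.5, 0, 0, 0, 0], [0.36, 0.02, 2.5, 0, 0, 0, 0], [0.36, 0.02, 2.5, 0, 0, 0, 0], [0.36, 0.02, 2.5, 0, 0, 0, 0], [0.36, 0.02, 2.5, 0, 0, 0, 0], [0, 0, 0, 0, 0, 0, 0], [0, 0, 0, 0, 0, 0, 0]]}}

```text
clock: 14.45
ee_pos: [0.6116, -0.1228, 0.0851]
orientation: [0.005, 0.925, -0.002, 0.38]
wrist_force: [-0.5, 0.3, -1.5]
width: 0.0396
finger_force: 40.8
```

```bash
cat >> h.py <<'E'
def caps(lo=-.25,zc=(.05,.25)):
    "triangulate red caps between the two views"
    c=read_camera("top"); d=read_camera("side"); out=[]
    A=[b[0] for b in blobs(mask(c,"red"),15) if b[1][4]<200]; B=[b[0] for b in blobs(mask(d,"red"),8) if b[1][4]<200]
    for a in A:
        for b in B:
            p0,p1=ray(c,a,.3)[0],ray(c,a,0)[0]; q0,q1=ray(d,b,.3)[0],ray(d,b,0)[0]
            u,v=p1-p0,q1-q0; M=np.c_[u,-v]; t=np.linalg.lstsq(M,q0-p0,rcond=None)[0]; x,y=p0+u*t[0],q0+v*t[1]
            if np.linalg.norm(x-y)<.008 and zc[0]<x[2]<zc[1]: out.append((x+y)/2); print(a,b,(x+y)/2,np.linalg.norm(x-y))
    return out
E
python3 - <<'E'
from h import *
print(now()[0],read_state()["wrist_force"]); caps()
rows(now(),place(.6095,-.1226,.003,zg=.031),4,0)
E
```

```text
[ 0.6116 -0.1228  0.0851] [-0.5091  0.2995 -1.5369]
[374.3385 185.8   ] [326.3846 162.4615] [ 0.6093 -0.1205  0.152 ] 0.0028623362467042426
[[0.84, 0.01, 0.86, -0.002, -0.001, -0.002, 0], [0.85, 0.01, 0.85, -0.002, -0.001, -0.002, 0], [0.85, 0.01, 0.85, -0.002, -0.001, -0.002, 0], [0.85, 0.01, 0.85, -0.002, -0.001, -0.002, 0]]
```

{"op": "jog_arm", "data": {"motion": [[0.85, 0, 0.85, 0, 0, 0, 0], [0.85, 0, 0.85, 0, 0, 0, 0], [0.85, 0, 0.85, 0, 0, 0, 0], [0.7, 0, 0.7, 0, 0, 0, 0], [0.15, 0, 0.15, 0, 0, 0, 0], [0.14, 0, 0.14, 0, 0, 0, 0], [0, 0, 0, 0, 0, 0, 0]]}}

```text
clock: 15.42
ee_pos: [0.6114, -0.1228, 0.0354]
orientation: [0.005, 0.925, -0.002, 0.381]
wrist_force: [-0.4, 0.3, -1.8]
width: 0.0399
finger_force: 40.8
```

{"op": "jog_arm", "data": {"motion": [[0.1, 0, 0.1, 0, 0, 0, 0], [0.1, 0, 0.1, 0, 0, 0, 0], [0, 0, 0, 0, 0, 0, 0]]}}

```text
clock: 15.8
ee_pos: [0.613, -0.123, 0.0347]
orientation: [0.005, 0.924, -0.003, 0.383]
wrist_force: [-5.0, -0.4, 9.0]
width: 0.0393
finger_force: 41.0
```

{"op": "jog_arm", "data": {"motion": [[0, 0, 0, 0, 0, 0, 0.6], [0, 0, 0, 0, 0, 0, 0.64], [0, 0, 0, 0, 0, 0, 0.64], [0, 0, -2, 0, 0, 0, 0.64], [0, 0, -4, 0, 0, 0, 0.64], [0, 0, -4, 0, 0, 0, 0.64], [-2, 0, -4, 0, 0, 0, 0.7], [-2, 0, -4, 0, 0, 0, 0.7]]}}

```text
clock: 16.8
ee_pos: [0.5117, -0.1212, 0.1887]
orientation: [0.005, 0.925, -0.002, 0.38]
wrist_force: [1.4, -0.1, 0.4]
width: 0.0601
finger_force: 0.0
```

```bash
python3 - <<'E'
from h import *
print(now()[0],read_state()["joints"]); caps()
mid=lambda b,y: np.array(b)+R.from_euler("z",y,degrees=True).apply([0,-.013,0])[:2]
for b,y in(((.465,-.077),-5),((.4452,.0779),12)): print(mid(b,y))
m=mid((.465,-.077),-5)
P=pick(m,-5,.10); rows(now(),P,16,.7); print("desc"); rows(P,pick(m,-5),4,.7)
c=read_camera("top"); d=read_camera("side")
a=c["frame"][130:290,210:450,::-1]; b=d["frame"][100:280,240:440,::-1]
cv2.imwrite("pics/c6.png",np.hstack([cv2.resize(a,(480,320),interpolation=cv2.INTER_CUBIC),cv2.resize(b,(320,320))]))
E
```

```text
[ 0.5117 -0.1212  0.1887] [-0.3926 -0.0814 -1.0281 -0.1179  0.2645 -0.2775]
[370.9464 190.0179] [329.6038 164.1887] [ 0.5988 -0.112   0.1526] 0.001995960585638127
[370.9464 190.0179] [324.3276 178.    ] [ 0.6122 -0.1222  0.0997] 0.0009296161680872716
[400.7857 191.9464] [329.6038 164.1887] [ 0.6094 -0.2     0.0992] 0.00040676615645738153
[ 0.4639 -0.09  ]
[0.4479 0.0652]
[[0.72, -0.09, 0.24, 0.0, 0.074, 0.112, 0.7], [0.69, -0.17, 0.29, 0.0, 0.074, 0.112, 0.7], [0.64, -0.25, 0.34, 0.0, 0.074, 0.112, 0.7], [0.58, -0.32, 0.38, 0.0, 0.074, 0.112, 0.7], [0.52, -0.38, 0.42, 0.0, 0.074, 0.112, 0.7], [0.44, -0.43, 0.46, 0.0, 0.074, 0.112, 0.7], [0.35, -0.48, 0.49, 0.0, 0.074, 0.112, 0.7], [0.26, -0.51, 0.51, 0.0, 0.074, 0.112, 0.7]]
[[0.16, -0.53, 0.53, 0.0, 0.074, 0.112, 0.7], [0.06, -0.55, 0.53, 0.0, 0.074, 0.112, 0.7], [-0.04, -0.55, 0.54, 0.0, 0.074, 0.112, 0.7], [-0.14, -0.54, 0.53, 0.0, 0.074, 0.112, 0.7], [-0.23, -0.52, 0.52, 0.0, 0.074, 0.112, 0.7], [-0.33, -0.49, 0.49, 0.0, 0.074, 0.112, 0.7], [-0.42, -0.44, 0.47, 0.0, 0.074, 0.112, 0.7], [-0.5, -0.39, 0.43, 0.0, 0.074, 0.112, 0.7]]
desc
[[0.0, -0.0, 2.5, 0.0, 0.0, 0.0, 0.7], [0.0, -0.0, 2.5, 0.0, 0.0, 0.0, 0.7], [0.0, -0.0, 2.5, 0.0, 0.0, 0.0, 0.7], [0.0, -0.0, 2.5, 0.0, 0.0, 0.0, 0.7]]
```

View pics/c6.png

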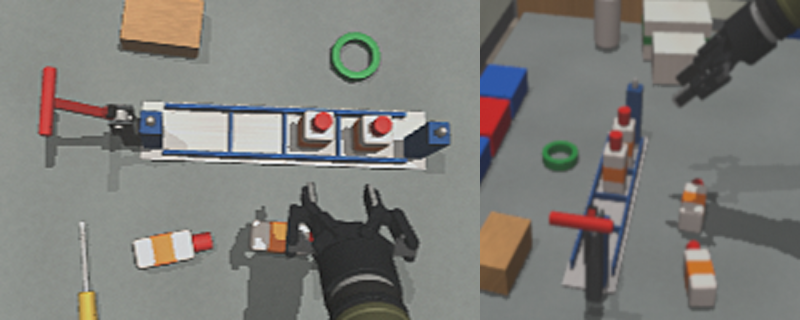

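{"op": "jog_arm", "data": {"motion": [[0.72, -0.09, 0.24, 0, 0.074, 0.112, 0.7], [0.69, -0.17, 0.29, 0, 0.074, 0.112, 0.7], [0.64, -0.25, 0.34, 0, 0.074, 0.112, 0.7], [0.58, -0.32, 0.38, 0, 0.074, 0.112, 0.7], [0.52, -0.38, 0.42, 0, 0.074, 0.112, 0.7], [0.44, -0.43, 0.46, 0, 0.074, 0.112, 0.7], [0.35, -0.48, 0.49, 0, 0.074, 0.112, 0.7], [0.26, -0.51, 0.51, 0, 0.074, 0.112, 0.7]]}}

```text
clock: 18.0
ee_pos: [0.4843, -0.1281, 0.131]
orientation: [0.401, 0.899, 0.162, 0.064]
wrist_force: [0.1, -0.3, -0.4]
width: 0.06
finger_force: 0.0
```

{"op": "jog_arm", "data": {"motion": [[0.16, -0.53, 0.53, 0, 0.074, 0.112, 0.7], [0.06, -0.55, 0.53, 0, 0.074, 0.112, 0.7], [-0.04, -0.55, 0.54, 0, 0.074, 0.112, 0.7], [-0.14, -0.54, 0.53, 0, 0.074, 0.112, 0.7], [-0.23, -0.52, 0.52, 0, 0.074, 0.112, 0.7], [-0.33, -0.49, 0.49, 0, 0.074, 0.112, 0.7], [-0.42, -0.44, 0.47, 0, 0.074, 0.112, 0.7], [-0.5, -0.39, 0.43, 0, 0.074, 0.112, 0.7]]}}

```text
clock: 19.0
ee_pos: [0.4564, -0.1353, 0.0767]
orientation: [0.683, 0.619, 0.28, -0.268]
wrist_force: [-0.2, 0.6, -0.1]
width: 0.0598
finger_force: 0.0
```

{"op": "jog_arm", "data": {"motion": [[0, 0, 0, 0, 0, 0, 0.7], [0, 0, 0, 0, 0, 0, 0.7]]}}

```text
clock: 19.25
ee_pos: [0.4567, -0.1354, 0.0786]
orientation: [0.682, 0.622, 0.28, -0.266]
wrist_force: [0.4, 0.1, -0.1]
width: 0.0599
finger_force: 0.0
```

```bash
python3 - <<'E'
from h import *
print(now()[0]); rows(now(),pick((.4639,-.09),-5,zg=.03),4,.7)
c=read_camera("top"); a=c["frame"]; w=mask(c,"orange")[235:270,330:380]; ys,xs=np.nonzero(w); print(ray(c,[xs.mean()+330,ys.mean()+235],.036), len(xs)); print([ (b[0],ray(c,b[0],.026)[0][:2]) for b in blobs(mask(c,"red"),10) if b[0][1]>235])
E
```

```text
[ 0.4567 -0.1354  0.0786]
[[0.11, 0.1, 2.31, -0.003, -0.002, -0.002, 0.7], [0.12, 0.1, 2.31, -0.003, -0.002, -0.002, 0.7], [0.12, 0.09, 2.31, -0.003, -0.002, -0.002, 0.7], [0.12, 0.09, 2.31, -0.003, -0.002, -0.002, 0.7]]
[[ 0.4648 -0.0754  0.036 ]] 59
[(array([310.5634, 250.493 ]), array([0.4562, 0.0279])), (array([368.3538, 250.3077]), array([ 0.4609, -0.1288]))]
```

{"op": "jog_arm", "data": {"motion": [[0.1, 0.1, 2.3, 0, 0, 0, 0.7], [0.1, 0.1, 2.3, 0, 0, 0, 0.7], [0.1, 0.1, 2.3, 0, 0, 0, 0.7], [0.1, 0.1, 2.3, 0, 0, 0, 0.7], [0, 0, 0, 0, 0, 0, 0.7], [0, 0, 0, 0, 0, 0, 0], [0, 0, 0, 0, 0, 0, 0], [0, 0, 0, 0, 0, 0, 0]], "squeeze": 40}}

```text
clock: 20.3
ee_pos: [0.4669, -0.0687, 0.0189]
orientation: [0.682, 0.621, 0.281, -0.265]
wrist_force: [-0.1, -1.6, 5.5]
width: 0.0397
finger_force: 40.8
```

{"op": "jog_arm", "data": {"motion": [[0, 0, 0, 0, 0, 0, 0], [0, 0, 0, 0, 0, 0, 0]]}}

```text
clock: 20.55
ee_pos: [0.4668, -0.0687, 0.0189]
orientation: [0.682, 0.621, 0.281, -0.265]
wrist_force: [-0.3, -0.9, 5.7]
width: 0.0395
finger_force: 40.8
```

```bash
python3 - <<'E'
from h import *
P=now(); m=(.4639,-.09); print(P[0], P[0]-pick(m,-5)[0])
L=(P[0]+[0,0,.12],P[1]); T=place(.6095,-.0466,.05,zg=.03); U=(T[0]+[-.075,0,.09],T[1]); rows(L,U,16,0)
E
```

```text
[ 0.4668 -0.0687  0.0189] [ 0.0009 -0.0018  0.0041]
[[0.29, 0.43, -0.03, -0.0, -0.074, -0.113, 0], [0.23, 0.46, -0.05, -0.0, -0.074, -0.113, 0], [0.18, 0.48, -0.07, -0.0, -0.074, -0.113, 0], [0.12, 0.5, -0.08, -0.0, -0.074, -0.113, 0], [0.05, 0.51, -0.09, -0.0, -0.074, -0.113, 0], [-0.01, 0.51, -0.09, -0.0, -0.074, -0.113, 0], [-0.07, 0.5, -0.08, -0.0, -0.074, -0.113, 0], [-0.14, 0.49, -0.08, -0.0, -0.074, -0.113, 0]]
[[-0.2, 0.47, -0.06, -0.0, -0.074, -0.113, 0], [-0.25, 0.45, -0.05, -0.0, -0.074, -0.113, 0], [-0.3, 0.42, -0.03, -0.0, -0.074, -0.113, 0], [-0.35, 0.38, -0.0, -0.0, -0.074, -0.113, 0], [-0.39, 0.34, 0.02, -0.0, -0.074, -0.113, 0], [-0.42, 0.29, 0.05, -0.0, -0.074, -0.113, 0], [-0.45, 0.24, 0.09, -0.0, -0.074, -0.113, 0], [-0.46, 0.19, 0.12, -0.0, -0.074, -0.113, 0]]
```

{"op": "jog_arm", "data": {"motion": [[1.4, 0, -1.4, 0, 0, 0, 0], [2.8, 0, -2.8, 0, 0, 0, 0], [2.8, 0, -2.8, 0, 0, 0, 0], [1.5, 0, -1.5, 0, 0, 0, 0]]}}

```text
clock: 21.05
ee_pos: [0.4681, -0.0702, 0.1395]
orientation: [0.682, 0.622, 0.28, -0.264]
wrist_force: [-0.2, 0.6, -1.6]
width: 0.0394
finger_force: 40.3
```

{"op": "jog_arm", "data": {"motion": [[0.29, 0.43, -0.03, 0, -0.074, -0.113, 0], [0.23, 0.46, -0.05, 0, -0.074, -0.113, 0], [0.18, 0.48, -0.07, 0, -0.074, -0.113, 0], [0.12, 0.5, -0.08, 0, -0.074, -0.113, 0], [0.05, 0.51, -0.09, 0, -0.074, -0.113, 0], [-0.01, 0.51, -0.09, 0, -0.074, -0.113, 0], [-0.07, 0.5, -0.08, 0, -0.074, -0.113, 0], [-0.14, 0.49, -0.08, 0, -0.074, -0.113, 0]]}}

```text
clock: 22.05
ee_pos: [0.503, -0.0584, 0.156]
orientation: [0.395, 0.902, 0.161, 0.07]
wrist_force: [0.4, 0.0, -2.0]
width: 0.0392
finger_force: 40.3
```

{"op": "jog_arm", "data": {"motion": [[-0.2, 0.47, -0.06, 0, -0.074, -0.113, 0], [-0.25, 0.45, -0.05, 0, -0.074, -0.113, 0], [-0.3, 0.42, -0.03, 0, -0.074, -0.113, 0], [-0.35, 0.38, 0, 0, -0.074, -0.113, 0], [-0.39, 0.34, 0.02, 0, -0.074, -0.113, 0], [-0.42, 0.29, 0.05, 0, -0.074, -0.113, 0], [-0.45, 0.24, 0.09, 0, -0.074, -0.113, 0], [-0.46, 0.19, 0.12, 0, -0.074, -0.113, 0]]}}

```text
clock: 23.05
ee_pos: [0.5378, -0.0469, 0.1735]
orientation: [-0.003, 0.924, -0.003, 0.383]
wrist_force: [0.1, 0.5, -2.2]
width: 0.0394
finger_force: 40.3
```

{"op": "jog_arm", "data": {"motion": [[0, 0, 0, 0, 0, 0, 0], [0, 0, 0, 0, 0, 0, 0]]}}

```text
clock: 23.3
ee_pos: [0.5387, -0.0471, 0.1738]
orientation: [-0.001, 0.924, -0.002, 0.382]
wrist_force: [-0.1, 0.1, -1.6]
width: 0.0395
finger_force: 40.4
```

```bash
python3 - <<'E'
from h import *
s=read_state();print(s["joints"],s["ee_pos"],s["width"]); caps()
rows(now(),place(.6095,-.0466,.05,zg=.032),5,0)
E
```

```text
[-0.1472 -0.0373 -1.0614 -0.2313  0.1014 -0.1077] [ 0.5387 -0.0471  0.1738] 0.039453156273387816
[370.9298 190.0702] [329.5818 164.2182] [ 0.5988 -0.112   0.1525] 0.0018336113383876076
[370.9298 190.0702] [324.2881 178.0847] [ 0.6123 -0.1223  0.0994] 0.0011036138569337226
[400.7857 191.9464] [329.5818 164.2182] [ 0.6095 -0.2     0.099 ] 0.000443891303246639
[347.6548 208.5714] [350.2471 150.2235] [ 0.5387 -0.0446  0.238 ] 0.002290313323102513
[[0.26, 0.02, 2.28, -0.0, -0.0, 0.001, 0], [0.26, 0.02, 2.28, -0.0, -0.0, 0.001, 0], [0.26, 0.01, 2.28, -0.0, -0.0, 0.001, 0], [0.26, 0.01, 2.28, -0.0, -0.0, 0.001, 0], [0.26, 0.01, 2.28, -0.0, -0.0, 0.001, 0]]
```

{"op": "jog_arm", "data": {"motion": [[0.26, 0.01, 2.28, 0, 0, 0, 0], [0.26, 0.01, 2.28, 0, 0, 0, 0], [0.26, 0.01, 2.28, 0, 0, 0, 0], [0.26, 0.01, 2.28, 0, 0, 0, 0], [0.26, 0.01, 2.28, 0, 0, 0, 0], [0, 0, 0, 0, 0, 0, 0]]}}

```text
clock: 24.15
ee_pos: [0.6111, -0.0466, 0.0829]
orientation: [-0.002, 0.924, -0.002, 0.382]
wrist_force: [-0.6, 0.1, -1.0]
width: 0.0393
finger_force: 40.7
```

{"op": "jog_arm", "data": {"motion": [[0.85, 0, 0.85, 0, 0, 0, 0], [0.85, 0, 0.85, 0, 0, 0, 0], [0.85, 0, 0.85, 0, 0, 0, 0], [0.6, 0, 0.6, 0, 0, 0, 0], [0.15, 0, 0.15, 0, 0, 0, 0], [0, 0, 0, 0, 0, 0, 0]]}}

```text
clock: 24.9
ee_pos: [0.6102, -0.0467, 0.0376]
orientation: [-0.002, 0.924, -0.002, 0.383]
wrist_force: [-0.3, -0.2, 0.1]
width: 0.0394
finger_force: 40.8
```

{"op": "jog_arm", "data": {"motion": [[0.08, 0, 0.08, 0, 0, 0, 0], [0, 0, 0, 0, 0, 0, 0]]}}

```text
clock: 25.15
ee_pos: [0.6102, -0.0467, 0.0365]
orientation: [-0.002, 0.924, -0.002, 0.383]
wrist_force: [0.4, 1.1, -2.0]
width: 0.0397
finger_force: 40.8
```

{"op": "jog_arm", "data": {"motion": [[0, 0, 0, 0, 0, 0, 0.6], [0, 0, 0, 0, 0, 0, 0.64], [0, 0, 0, 0, 0, 0, 0.64], [0, 0, -2, 0, 0, 0, 0.64], [0, 0, -4, 0, 0, 0, 0.64], [0, 0, -4, 0, 0, 0, 0.64], [-2, 0, -4, 0, 0, 0, 0.7], [-2, 0, -4, 0, 0, 0, 0.7]]}}

```text
clock: 26.15
ee_pos: [0.5098, -0.0461, 0.1927]
orientation: [-0.002, 0.924, -0.002, 0.382]
wrist_force: [1.1, -0.3, 0.4]
width: 0.0598
finger_force: 0.0
```

```bash
python3 - <<'E'
from h import *
print(now()[0],read_state()["joints"]); caps()
m=(.4479,.0652); P=pick(m,12,.10,zg=.03); rows(now(),P,16,.7)
c=read_camera("top")
w=mask(c,"orange")[235:270,270:310]; ys,xs=np.nonzero(w); print(ray(c,[xs.mean()+270,ys.mean()+235],.036), len(xs))
E
```

```text
[ 0.5098 -0.0461  0.1927] [-0.1591 -0.1331 -1.069  -0.1429  0.1103 -0.118 ]
[341.377  189.9508] [329.5818 164.2182] [ 0.5874 -0.0346  0.1991] 0.00016257463339205746
[341.377  189.9508] [324.2881 178.0847] [ 0.5991 -0.0397  0.1533] 0.0029466978627665
[341.377  189.9508] [320.3881 193.4478] [ 0.6101 -0.0455  0.1002] 0.0012790116190123655
[370.9298 190.0702] [329.5818 164.2182] [ 0.5988 -0.112   0.1525] 0.0018336113383876076
[370.9298 190.0702] [324.2881 178.0847] [ 0.6123 -0.1223  0.0994] 0.0011036138569337226
[400.8545 191.9273] [329.5818 164.2182] [ 0.6096 -0.2002  0.0989] 0.00038870785288323107
[[0.73, 0.41, 0.24, 0.0, 0.082, 0.093, 0.7], [0.75, 0.34, 0.3, 0.0, 0.082, 0.093, 0.7], [0.75, 0.27, 0.36, 0.0, 0.082, 0.093, 0.7], [0.74, 0.2, 0.42, 0.0, 0.082, 0.093, 0.7], [0.72, 0.14, 0.48, 0.0, 0.082, 0.093, 0.7], [0.69, 0.07, 0.54, 0.0, 0.082, 0.093, 0.7], [0.64, 0.01, 0.59, 0.0, 0.082, 0.093, 0.7], [0.59, -0.05, 0.64, 0.0, 0.082, 0.093, 0.7]]
[[0.53, -0.1, 0.69, 0.0, 0.082, 0.093, 0.7], [0.46, -0.15, 0.73, 0.0, 0.082, 0.093, 0.7], [0.38, -0.19, 0.77, 0.0, 0.082, 0.093, 0.7], [0.3, -0.22, 0.79, 0.0, 0.082, 0.093, 0.7], [0.21, -0.24, 0.81, 0.0, 0.082, 0.093, 0.7], [0.12, -0.26, 0.83, 0.0, 0.082, 0.093, 0.7], [0.03, -0.26, 0.83, 0.0, 0.082, 0.093, 0.7], [-0.07, -0.26, 0.83, 0.0, 0.082, 0.093, 0.7]]
[[0.4452 0.0799 0.036 ]] 131
```

{"op": "jog_arm", "data": {"motion": [[0.73, 0.41, 0.24, 0, 0.082, 0.093, 0.7], [0.75, 0.34, 0.3, 0, 0.082, 0.093, 0.7], [0.75, 0.27, 0.36, 0, 0.082, 0.093, 0.7], [0.74, 0.2, 0.42, 0, 0.082, 0.093, 0.7], [0.72, 0.14, 0.48, 0, 0.082, 0.093, 0.7], [0.69, 0.07, 0.54, 0, 0.082, 0.093, 0.7], [0.64, 0.01, 0.59, 0, 0.082, 0.093, 0.7], [0.59, -0.05, 0.64, 0, 0.082, 0.093, 0.7]]}}

```text
clock: 27.3
ee_pos: [0.4825, -0.0133, 0.1344]
orientation: [0.33, 0.933, 0.135, 0.043]
wrist_force: [0.1, -0.2, -0.6]
width: 0.0599
finger_force: 0.0
```

{"op": "jog_arm", "data": {"motion": [[0.53, -0.1, 0.69, 0, 0.082, 0.093, 0.7], [0.46, -0.15, 0.73, 0, 0.082, 0.093, 0.7], [0.38, -0.19, 0.77, 0, 0.082, 0.093, 0.7], [0.3, -0.22, 0.79, 0, 0.082, 0.093, 0.7], [0.21, -0.24, 0.81, 0, 0.082, 0.093, 0.7], [0.12, -0.26, 0.83, 0, 0.082, 0.093, 0.7], [0.03, -0.26, 0.83, 0, 0.082, 0.093, 0.7], [-0.07, -0.26, 0.83, 0, 0.082, 0.093, 0.7]]}}

```text
clock: 28.3
ee_pos: [0.4544, 0.0191, 0.079]
orientation: [0.581, 0.717, 0.238, -0.303]
wrist_force: [-0.3, -0.3, -0.2]
width: 0.0598
finger_force: 0.0
```

{"op": "jog_arm", "data": {"motion": [[0, 0, 0, 0, 0, 0, 0.7], [0, 0, 0, 0, 0, 0, 0.7]]}}

```text
clock: 28.55
ee_pos: [0.4545, 0.019, 0.0807]
orientation: [0.58, 0.719, 0.238, -0.301]
wrist_force: [0.3, -0.1, 0.2]
width: 0.0599
finger_force: 0.0
```

```bash
python3 - <<'E'
from h import *
print(now()[0]); rows(now(),pick((.4479,.0652),12,zg=.03),4,.7)
E
```

```text
[0.4545 0.019  0.0807]
[[0.1, 0.1, 2.36, -0.003, -0.001, -0.0, 0.7], [0.1, 0.1, 2.36, -0.003, -0.001, -0.0, 0.7], [0.1, 0.09, 2.36, -0.003, -0.001, -0.0, 0.7], [0.1, 0.09, 2.36, -0.003, -0.001, -0.0, 0.7]]
```

{"op": "jog_arm", "data": {"motion": [[0.1, 0.1, 2.4, 0, 0, 0, 0.7], [0.1, 0.1, 2.4, 0, 0, 0, 0.7], [0.1, 0.1, 2.4, 0, 0, 0, 0.7], [0.1, 0.1, 2.3, 0, 0, 0, 0.7], [0, 0, 0, 0, 0, 0, 0.7], [0, 0, 0, 0, 0, 0, 0], [0, 0, 0, 0, 0, 0, 0], [0, 0, 0, 0, 0, 0, 0]], "squeeze": 40}}

```text
clock: 29.55
ee_pos: [0.444, 0.0877, 0.0182]
orientation: [0.58, 0.718, 0.239, -0.301]
wrist_force: [-0.9, -2.0, 5.0]
width: 0.0392
finger_force: 40.9
```

{"op": "jog_arm", "data": {"motion": [[0, 0, 0, 0, 0, 0, 0], [0, 0, 0, 0, 0, 0, 0]]}}

```text
clock: 29.8
ee_pos: [0.4441, 0.0877, 0.0182]
orientation: [0.58, 0.718, 0.239, -0.301]
wrist_force: [-0.9, -1.2, 6.1]
width: 0.0394
finger_force: 41.0
```

```bash
python3 - <<'E'
from h import *
P=now(); print(P[0], P[0]-pick((.4479,.0652),12)[0])
L=(P[0]+[0,0,.12],P[1]); T=place(.6095,.0294,.05,zg=.032); U=(T[0]+[-.075,0,.09],T[1]); rows(L,U,16,0)
E
```

```text
[0.4441 0.0877 0.0182] [ 0.001  -0.0002  0.0035]
[[-0.17, 0.48, -0.5, -0.0, -0.082, -0.093, 0], [-0.26, 0.46, -0.48, -0.0, -0.082, -0.093, 0], [-0.34, 0.43, -0.46, -0.0, -0.082, -0.093, 0], [-0.41, 0.4, -0.43, -0.0, -0.082, -0.093, 0], [-0.48, 0.36, -0.39, -0.0, -0.082, -0.093, 0], [-0.54, 0.31, -0.35, -0.0, -0.082, -0.093, 0], [-0.6, 0.26, -0.3, -0.0, -0.082, -0.093, 0], [-0.64, 0.2, -0.25, -0.0, -0.082, -0.093, 0]]
[[-0.67, 0.14, -0.2, -0.0, -0.082, -0.093, 0], [-0.7, 0.07, -0.14, -0.0, -0.082, -0.093, 0], [-0.71, 0.01, -0.08, -0.0, -0.082, -0.093, 0], [-0.71, -0.06, -0.03, -0.0, -0.082, -0.093, 0], [-0.71, -0.12, 0.03, -0.0, -0.082, -0.093, 0], [-0.69, -0.19, 0.09, -0.0, -0.082, -0.093, 0], [-0.66, -0.25, 0.14, -0.0, -0.082, -0.093, 0], [-0.62, -0.31, 0.2, -0.0, -0.082, -0.093, 0]]
```

{"op": "jog_arm", "data": {"motion": [[1.4, 0, -1.4, 0, 0, 0, 0], [2.8, 0, -2.8, 0, 0, 0, 0], [2.8, 0, -2.8, 0, 0, 0, 0], [1.5, 0, -1.5, 0, 0, 0, 0]]}}

```text
clock: 30.3
ee_pos: [0.4449, 0.0872, 0.1389]
orientation: [0.58, 0.719, 0.238, -0.3]
wrist_force: [0.5, 0.6, -2.2]
width: 0.0392
finger_force: 40.6
```

{"op": "jog_arm", "data": {"motion": [[-0.17, 0.48, -0.5, 0, -0.082, -0.093, 0], [-0.26, 0.46, -0.48, 0, -0.082, -0.093, 0], [-0.34, 0.43, -0.46, 0, -0.082, -0.093, 0], [-0.41, 0.4, -0.43, 0, -0.082, -0.093, 0], [-0.48, 0.36, -0.39, 0, -0.082, -0.093, 0], [-0.54, 0.31, -0.35, 0, -0.082, -0.093, 0], [-0.6, 0.26, -0.3, 0, -0.082, -0.093, 0], [-0.64, 0.2, -0.25, 0, -0.082, -0.093, 0]]}}

```text
clock: 31.3
ee_pos: [0.4898, 0.0584, 0.1556]
orientation: [0.328, 0.934, 0.133, 0.047]
wrist_force: [-0.1, -0.3, -2.4]
width: 0.0395
finger_force: 40.6
```

{"op": "jog_arm", "data": {"motion": [[-0.67, 0.14, -0.2, 0, -0.082, -0.093, 0], [-0.7, 0.07, -0.14, 0, -0.082, -0.093, 0], [-0.71, 0.01, -0.08, 0, -0.082, -0.093, 0], [-0.71, -0.06, -0.03, 0, -0.082, -0.093, 0], [-0.71, -0.12, 0.03, 0, -0.082, -0.093, 0], [-0.69, -0.19, 0.09, 0, -0.082, -0.093, 0], [-0.66, -0.25, 0.14, 0, -0.082, -0.093, 0], [-0.62, -0.31, 0.2, 0, -0.082, -0.093, 0]]}}

```text
clock: 32.3
ee_pos: [0.5351, 0.0296, 0.1736]
orientation: [-0.003, 0.924, -0.003, 0.383]
wrist_force: [0.3, 0.3, -2.5]
width: 0.0396
finger_force: 40.6
```

{"op": "jog_arm", "data": {"motion": [[0, 0, 0, 0, 0, 0, 0], [0, 0, 0, 0, 0, 0, 0]]}}

```text
clock: 32.55
ee_pos: [0.5359, 0.0299, 0.1738]
orientation: [-0.001, 0.924, -0.002, 0.382]
wrist_force: [0.3, 0.1, -1.4]
width: 0.0395
finger_force: 40.6
```

```bash
python3 - <<'E'
from h import *
s=read_state();print(s["joints"],s["ee_pos"],s["width"]); caps(zc=(.15,.28))
rows(now(),place(.6095,.0294,.05,zg=.032),5,0)
E
```

```text
[ 0.0983 -0.0461 -1.0694 -0.2328 -0.0713  0.0663] [0.5359 0.0299 0.1738] 0.03945360160814522
[341.3167 189.9833] [329.5818 164.2182] [ 0.5873 -0.0345  0.1992] 0.00024191697722133533
[341.3167 189.9833] [324.2881 178.0847] [ 0.599  -0.0395  0.1534] 0.003029861254870625
[370.9298 190.0702] [329.5818 164.2182] [ 0.5988 -0.112   0.1525] 0.0018336113383876076
[312.6905 208.75  ] [348.0108 166.0215] [0.5355 0.0319 0.2395] 0.0019735535246300645
[[0.23, -0.01, 2.32, -0.0, -0.0, 0.001, 0], [0.23, -0.01, 2.32, -0.0, -0.0, 0.001, 0], [0.23, -0.01, 2.32, -0.0, -0.0, 0.001, 0], [0.23, -0.01, 2.32, -0.0, -0.0, 0.001, 0], [0.23, -0.01, 2.32, -0.0, -0.0, 0.001, 0]]
```

{"op": "jog_arm", "data": {"motion": [[0.24, -0.01, 2.32, 0, 0, 0, 0], [0.24, -0.01, 2.32, 0, 0, 0, 0], [0.24, -0.01, 2.32, 0, 0, 0, 0], [0.24, -0.01, 2.32, 0, 0, 0, 0], [0.24, -0.01, 2.32, 0, 0, 0, 0], [0, 0, 0, 0, 0, 0, 0]]}}

```text
clock: 33.4
ee_pos: [0.6107, 0.0293, 0.0825]
orientation: [-0.002, 0.924, -0.002, 0.382]
wrist_force: [0.2, 0.4, -1.8]
width: 0.0396
finger_force: 41.0
```

{"op": "jog_arm", "data": {"motion": [[0.85, 0, 0.85, 0, 0, 0, 0], [0.85, 0, 0.85, 0, 0, 0, 0], [0.85, 0, 0.85, 0, 0, 0, 0], [0.6, 0, 0.6, 0, 0, 0, 0], [0.15, 0, 0.15, 0, 0, 0, 0], [0, 0, 0, 0, 0, 0, 0]]}}

```text
clock: 34.15
ee_pos: [0.6097, 0.0291, 0.0371]
orientation: [-0.002, 0.924, -0.002, 0.383]
wrist_force: [0.3, -0.5, -1.4]
width: 0.0393
finger_force: 41.1
```

{"op": "jog_arm", "data": {"motion": [[0.08, 0, 0.08, 0, 0, 0, 0], [0, 0, 0, 0, 0, 0, 0]]}}

```text
clock: 34.4
ee_pos: [0.6096, 0.0291, 0.036]
orientation: [-0.002, 0.924, -0.002, 0.383]
wrist_force: [-0.0, 0.0, -2.4]
width: 0.0395
finger_force: 41.1
```

{"op": "jog_arm", "data": {"motion": [[0.06, 0, 0.06, 0, 0, 0, 0], [0.06, 0, 0.06, 0, 0, 0, 0], [0, 0, 0, 0, 0, 0, 0]]}}

```text
clock: 34.78
ee_pos: [0.6096, 0.029, 0.0342]
orientation: [-0.002, 0.924, -0.002, 0.383]
wrist_force: [-1.7, 0.8, 0.3]
width: 0.0397
finger_force: 41.2
```

{"op": "jog_arm", "data": {"motion": [[0, 0, 0, 0, 0, 0, 0.6], [0, 0, 0, 0, 0, 0, 0.64], [0, 0, 0, 0, 0, 0, 0.64], [0, 0, -2, 0, 0, 0, 0.64], [0, 0, -4, 0, 0, 0, 0.64], [0, 0, -4, 0, 0, 0, 0.64], [-2, 0, -4, 0, 0, 0, 0.5], [-2, 0, -4, 0, 0, 0, 0.5]]}}

```text
clock: 35.78
ee_pos: [0.5092, 0.0295, 0.1905]
orientation: [-0.002, 0.924, -0.002, 0.382]
wrist_force: [1.6, 0.0, -0.3]
width: 0.0429
finger_force: 0.0
```

```bash
python3 - <<'E'
from h import *
s=read_state();print(s["joints"],s["ee_pos"]); caps(zc=(.09,.11))
c=read_camera("top"); d=read_camera("side")
w=mask(c,"white"); m2=np.zeros_like(w); m2[130:320,120:230]=1
for ce,st,mm in blobs(w&m2,400):
    r=cv2.minAreaRect(np.argwhere(mm)[:,::-1].astype(np.float32)); P=ray(c,cv2.boxPoints(r),.008); print(r,P.mean(0),P[:,:2])
k=mask(c,"black")&m2
for ce,st,mm in blobs(k,15): print("blk",ce,st,ray(c,ce,.044))
a=c["frame"][130:310,130:450,::-1]; b=d["frame"][100:400,200:440,::-1]
cv2.imwrite("pics/c7.png",np.hstack([cv2.resize(a,(533,300),interpolation=cv2.INTER_CUBIC),b]))
E
```

```text
[ 0.1059 -0.134  -1.0785 -0.1547 -0.0765  0.0701] [0.5092 0.0295 0.1905]
[311.5965 189.5088] [315.5541 210.527 ] [0.6088 0.0314 0.1016] 0.0018392100489043153
[341.3167 189.9833] [320.3768 193.4783] [ 0.61   -0.0454  0.1002] 0.0013728898575669655
[370.9298 190.0702] [324.2807 178.    ] [ 0.6122 -0.1222  0.0997] 0.0011914901739406049
[400.7857 191.9464] [329.5818 164.2182] [ 0.6095 -0.2     0.099 ] 0.000443891303246639
((176.09616088867188, 221.0192413330078), (22.553356170654297, 149.0482635498047), 11.309932708740234) [0.5349 0.3993 0.008 ] [[0.3359 0.4514]
 [0.7445 0.4086]
 [0.7335 0.345 ]
 [0.3258 0.392 ]]
blk [144.3426 156.5278] [125 135  33  40 108] [[0.6984 0.4894 0.044 ]]
blk [124.3333 153.0556] [120 147  10  14  18] [[0.7063 0.5444 0.044 ]]
```

View pics/c7.png

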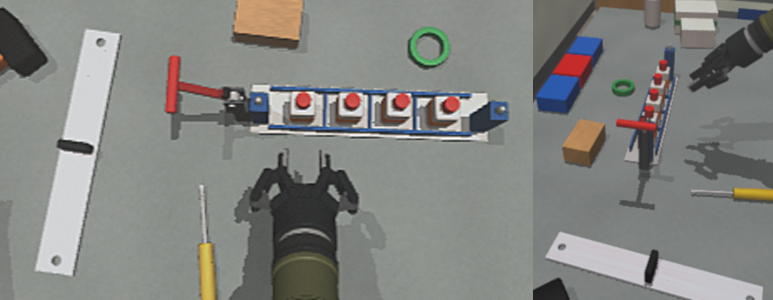

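```bash
cat >> h.py <<'E'
def plate():
    c=read_camera("top"); d=read_camera("side"); w=mask(c,"white"); m2=np.zeros_like(w); m2[130:320,120:230]=1
    ce,st,mm=max(blobs(w&m2,300),key=lambda b:b[1][4]); r=cv2.minAreaRect(np.argwhere(mm)[:,::-1].astype(np.float32)); P=ray(c,cv2.boxPoints(r),.008)[:,:2]
    e=[P[1]-P[0],P[2]-P[1]]; l=max(e,key=np.linalg.norm); l=l*np.sign(l[0])
    for z,cam,roi in((.03,c,(200,235,160,195)),(.026,d,(340,395,295,345))):
        f=cam["frame"][roi[0]:roi[1],roi[2]:roi[3]].max(2)<75; ys,xs=np.nonzero(f); print("grip",len(xs),ray(cam,[xs.mean()+roi[2],ys.mean()+roi[0]],z)[0])
    print("plate",P.mean(0),np.degrees(np.arctan2(l[1],l[0])),[np.linalg.norm(x) for x in e]); return P.mean(0),np.arctan2(l[1],l[0])
def down(psi): # tool y azimuth psi (rad)
    y=[np.cos(psi),np.sin(psi),0]; z=[0,0,-1.]; return RT([np.cross(y,z),y,z])
E
python3 - <<'E'
from h import *
p,a=plate(); T=(np.r_[p,.10],down(a+np.pi)); rows(now(),T,12,.5)
E
```

```text
grip 117 [0.5348 0.3974 0.03  ]
grip 275 [0.5376 0.3975 0.026 ]
plate [0.5349 0.3993] -5.986892182684588 [np.float64(0.41082982277752794), np.float64(0.06453830081512227)]
[[0.36, 3.08, 0.66, -0.048, 0.053, -0.115, 0.5], [-0.04, 3.07, 0.82, -0.048, 0.053, -0.115, 0.5], [-0.43, 3.0, 0.95, -0.048, 0.053, -0.115, 0.5], [-0.83, 2.88, 1.06, -0.048, 0.053, -0.115, 0.5], [-1.21, 2.71, 1.14, -0.048, 0.053, -0.115, 0.5], [-1.57, 2.49, 1.19, -0.048, 0.053, -0.115, 0.5], [-1.9, 2.23, 1.21, -0.048, 0.053, -0.115, 0.5], [-2.21, 1.94, 1.2, -0.048, 0.053, -0.115, 0.5]]
[[-2.47, 1.61, 1.17, -0.048, 0.053, -0.115, 0.5], [-2.7, 1.26, 1.1, -0.048, 0.053, -0.115, 0.5], [-2.88, 0.89, 1.0, -0.048, 0.053, -0.115, 0.5], [-3.01, 0.5, 0.88, -0.048, 0.053, -0.115, 0.5]]
```

```bash
python3 - <<'E'
from h import *
p=np.array([.5355,.398]);a=np.radians(-6.1); W=(np.array([.38,.2,.26]),down(np.radians(130))); T=(np.r_[p,.10],down(a+np.pi)); rows(now(),W,8,.5); rows(W,T,8,.5)
E
```

```text
[[0.51, 2.13, -1.79, -0.035, 0.094, -0.082, 0.5], [0.49, 2.23, -1.66, -0.035, 0.094, -0.082, 0.5], [0.45, 2.33, -1.54, -0.035, 0.094, -0.082, 0.5], [0.4, 2.41, -1.42, -0.035, 0.094, -0.082, 0.5], [0.32, 2.49, -1.3, -0.035, 0.094, -0.082, 0.5], [0.23, 2.55, -1.19, -0.035, 0.094, -0.082, 0.5], [0.13, 2.61, -1.08, -0.035, 0.094, -0.082, 0.5], [0.01, 2.65, -0.98, -0.035, 0.094, -0.082, 0.5]]
[[-3.08, 0.65, 2.0, 0.0, 0.0, -0.096, 0.5], [-3.13, 0.35, 2.0, 0.0, 0.0, -0.096, 0.5], [-3.15, 0.05, 2.0, 0.0, 0.0, -0.096, 0.5], [-3.14, -0.25, 2.0, 0.0, 0.0, -0.096, 0.5], [-3.1, -0.55, 2.0, 0.0, 0.0, -0.096, 0.5], [-3.03, -0.85, 2.0, 0.0, 0.0, -0.096, 0.5], [-2.94, -1.13, 2.0, 0.0, 0.0, -0.096, 0.5], [-2.81, -1.41, 2.0, 0.0, 0.0, -0.096, 0.5]]
```

{"op": "jog_arm", "data": {"motion": [[0.51, 2.13, -1.79, -0.035, 0.094, -0.082, 0.5], [0.49, 2.23, -1.66, -0.035, 0.094, -0.082, 0.5], [0.45, 2.33, -1.54, -0.035, 0.094, -0.082, 0.5], [0.4, 2.41, -1.42, -0.035, 0.094, -0.082, 0.5], [0.32, 2.49, -1.3, -0.035, 0.094, -0.082, 0.5], [0.23, 2.55, -1.19, -0.035, 0.094, -0.082, 0.5], [0.13, 2.61, -1.08, -0.035, 0.094, -0.082, 0.5], [0.01, 2.65, -0.98, -0.035, 0.094, -0.082, 0.5]]}}

```text
clock: 37.08
ee_pos: [0.3801, 0.2005, 0.2595]
orientation: [-0.343, 0.939, 0.001, -0.004]
wrist_force: [0.3, -0.1, 0.4]
width: 0.043
finger_force: 0.0
```

{"op": "jog_arm", "data": {"motion": [[-3.08, 0.65, 2.0, 0, 0, -0.096, 0.5], [-3.13, 0.35, 2.0, 0, 0, -0.096, 0.5], [-3.15, 0.05, 2.0, 0, 0, -0.096, 0.5], [-3.14, -0.25, 2.0, 0, 0, -0.096, 0.5], [-3.1, -0.55, 2.0, 0, 0, -0.096, 0.5], [-3.03, -0.85, 2.0, 0, 0, -0.096, 0.5], [-2.94, -1.13, 2.0, 0, 0, -0.096, 0.5], [-2.81, -1.41, 2.0, 0, 0, -0.096, 0.5]]}}

```text
clock: 38.08
ee_pos: [0.5354, 0.3987, 0.0967]
orientation: [-0.67, 0.742, 0.002, -0.003]
wrist_force: [0.4, -0.2, -0.8]
width: 0.0428
finger_force: 0.0
```

{"op": "jog_arm", "data": {"motion": [[0, 0, 0, 0, 0, 0, 0.5], [0, 0, 0, 0, 0, 0, 0.5]]}}

```text
clock: 38.33
ee_pos: [0.5345, 0.3976, 0.099]
orientation: [-0.669, 0.743, 0.002, -0.002]
wrist_force: [-0.9, -0.3, 0.9]
width: 0.0428
finger_force: 0.0
```

```bash
python3 - <<'E'
from h import *
s=read_state();print(s["joints"],s["ee_pos"]); 
p=np.array([.5355,.398]); rows(now(),(np.r_[p,.013],down(np.radians(173.9))),4,.5)
c=read_camera("top"); d=read_camera("side")
a=c["frame"][130:310,130:290,::-1]; b=d["frame"][200:400,220:440,::-1]
cv2.imwrite("pics/c8.png",np.hstack([cv2.resize(a,(356,400),interpolation=cv2.INTER_CUBIC),cv2.resize(b,(440,400))]))
E
```

```text
[ 0.638   0.5768  0.0175  1.0168  0.0032 -0.8273] [0.5345 0.3976 0.099 ]
[[-0.02, -0.04, 2.15, 0.002, -0.0, 0.0, 0.5], [-0.01, -0.03, 2.15, 0.002, -0.0, 0.0, 0.5], [-0.01, -0.03, 2.15, 0.002, -0.0, 0.0, 0.5], [-0.01, -0.03, 2.15, 0.002, -0.0, 0.0, 0.5]]
```

View pics/c8.png

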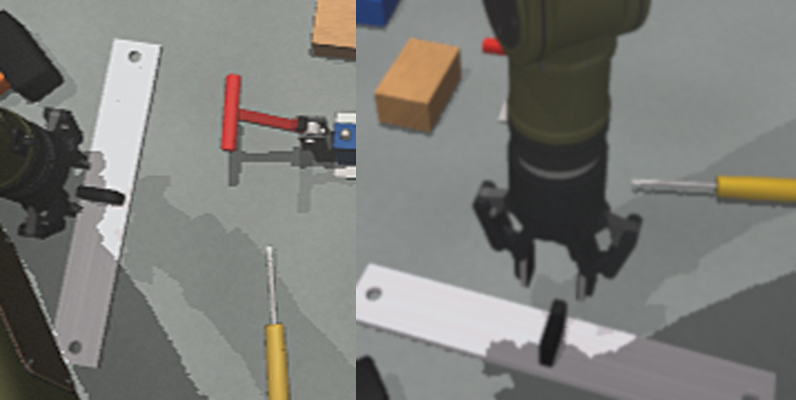

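{"op": "jog_arm", "data": {"motion": [[0, 0, 2.15, 0, 0, 0, 0.5], [0, 0, 2.15, 0, 0, 0, 0.5], [0, 0, 2.15, 0, 0, 0, 0.5], [0, 0, 2.1, 0, 0, 0, 0.5], [0, 0, 0, 0, 0, 0, 0.5], [0, 0, 0, 0, 0, 0, 0], [0, 0, 0, 0, 0, 0, 0], [0, 0, 0, 0, 0, 0, 0]], "squeeze": 70}}

```text
clock: 39.42
ee_pos: [0.5363, 0.3992, 0.0179]
orientation: [-0.669, 0.743, 0.001, 0.001]
wrist_force: [0.1, -1.6, 5.3]
width: 0.0127
finger_force: 70.3
```

{"op": "jog_arm", "data": {"motion": [[0, 0, 0, 0, 0, 0, 0], [0, 0, 0, 0, 0, 0, 0], [0, 0, 0, 0, 0, 0, 0]]}}

```text
clock: 39.8
ee_pos: [0.5363, 0.3992, 0.018]
orientation: [-0.669, 0.743, 0.001, 0.001]
wrist_force: [-0.4, -0.3, 5.9]
width: 0.0127
finger_force: 70.3
```

```bash
python3 - <<'E'
from h import *
P=now(); print(P[0],P[1].as_matrix()); c=read_camera("top")
g=cv2.cvtColor(c["frame"],cv2.COLOR_RGB2GRAY)
H=[]
for u,v in((190,155),(164,286)):
    q=g[v-6:v+7,u-6:u+7].astype(float); w=np.clip(np.median(q)-25-q,0,None); ys,xs=np.mgrid[-6:7,-6:7]; k=(w*(np.hypot(xs,ys)<5.5)); H.append([u+(xs*k).sum()/k.sum(),v+(ys*k).sum()/k.sum()])
h=ray(c,H,.006); print(H,h,h.mean(0),np.linalg.norm(h[0]-h[1]),np.degrees(np.arctan2(*(h[0]-h[1])[1::-1])))
E
```

```text
[0.5363 0.3992 0.018 ] [[-0.1045 -0.9945  0.    ]
 [-0.9945  0.1045  0.0037]
 [-0.0037  0.0004 -1.    ]]
[[np.float64(189.1009817671809), np.float64(154.65638148667603)], [np.float64(nan), np.float64(nan)]] [[0.7196 0.3804 0.006 ]
 [   nan    nan    nan]] [nan nan nan] nan nan<stdin>:6: RuntimeWarning: invalid value encountered in scalar divide
```

{"op": "jog_arm", "data": {"motion": [[0, 0, -1, 0, 0, 0, 0], [0, 0, -2.5, 0, 0, 0, 0], [0, 0, -4, 0, 0, 0, 0], [0, 0, -5, 0, 0, 0, 0], [0, 0, -5, 0, 0, 0, 0], [0, 0, -5, 0, 0, 0, 0], [0, 0, -4, 0, 0, 0, 0], [0, 0, -1, 0, 0, 0, 0]]}}

```text
clock: 40.85
ee_pos: [0.5367, 0.3987, 0.294]
orientation: [-0.669, 0.743, 0.002, 0.002]
wrist_force: [0.7, 0.1, -3.8]
width: 0.0128
finger_force: 69.0
```

```bash
python3 - <<'E'
from h import *
s=read_state(); print(s["ee_pos"],s["wrist_force"],s["width"]); rows(now(),(np.array([.5975,-.0846,.29]),down(np.pi/2)),16,0)
E
```

```text
[0.5367 0.3987 0.294 ] [ 0.723   0.1392 -3.8478] 0.012775328076963776
[[2.96, -0.69, 0.01, 0.0, 0.0, 0.092, 0], [2.89, -0.96, 0.01, 0.0, 0.0, 0.092, 0], [2.79, -1.22, 0.01, 0.0, 0.0, 0.092, 0], [2.66, -1.47, 0.01, 0.0, 0.0, 0.092, 0], [2.52, -1.71, 0.01, 0.0, 0.0, 0.092, 0], [2.35, -1.93, 0.02, 0.0, 0.0, 0.092, 0], [2.17, -2.14, 0.02, 0.0, 0.0, 0.092, 0], [1.96, -2.33, 0.02, 0.0, 0.0, 0.092, 0]]
[[1.74, -2.5, 0.02, 0.0, 0.0, 0.092, 0], [1.5, -2.65, 0.02, 0.0, 0.0, 0.092, 0], [1.25, -2.77, 0.02, 0.0, 0.0, 0.092, 0], [1.0, -2.88, 0.02, 0.0, 0.0, 0.092, 0], [0.73, -2.96, 0.02, 0.0, 0.0, 0.092, 0], [0.45, -3.01, 0.02, 0.0, 0.0, 0.092, 0], [0.18, -3.04, 0.02, 0.0, 0.0, 0.092, 0], [-0.1, -3.04, 0.02, 0.0, 0.0, 0.092, 0]]
```

{"op": "jog_arm", "data": {"motion": [[2.96, -0.69, 0.01, 0, 0, 0.092, 0], [2.89, -0.96, 0.01, 0, 0, 0.092, 0], [2.79, -1.22, 0.01, 0, 0, 0.092, 0], [2.66, -1.47, 0.01, 0, 0, 0.092, 0], [2.52, -1.71, 0.01, 0, 0, 0.092, 0], [2.35, -1.93, 0.02, 0, 0, 0.092, 0], [2.17, -2.14, 0.02, 0, 0, 0.092, 0], [1.96, -2.33, 0.02, 0, 0, 0.092, 0]]}}

```text
clock: 41.85
ee_pos: [0.5647, 0.1551, 0.2869]
orientation: [-0.356, 0.935, 0.002, -0.003]
wrist_force: [0.6, -0.4, -4.9]
width: 0.0127
finger_force: 68.8
```

{"op": "jog_arm", "data": {"motion": [[1.74, -2.5, 0.02, 0, 0, 0.092, 0], [1.5, -2.65, 0.02, 0, 0, 0.092, 0], [1.25, -2.77, 0.02, 0, 0, 0.092, 0], [1.0, -2.88, 0.02, 0, 0, 0.092, 0], [0.73, -2.96, 0.02, 0, 0, 0.092, 0], [0.45, -3.01, 0.02, 0, 0, 0.092, 0], [0.18, -3.04, 0.02, 0, 0, 0.092, 0], [-0.1, -3.04, 0.02, 0, 0, 0.092, 0]]}}

```text
clock: 42.85
ee_pos: [0.594, -0.0861, 0.2846]
orientation: [0.005, 1.0, 0.002, -0.003]
wrist_force: [0.8, 0.4, -3.0]
width: 0.0127
finger_force: 68.8
```

{"op": "jog_arm", "data": {"motion": [[0, 0, 0, 0, 0, 0, 0], [0, 0, 0, 0, 0, 0, 0], [0, 0, 3, 0, 0, 0, 0], [0, 0, 3, 0, 0, 0, 0], [0, 0, 3, 0, 0, 0, 0], [0, 0, 2, 0, 0, 0, 0], [0, 0, 0, 0, 0, 0, 0], [0, 0, 0, 0, 0, 0, 0]]}}

```text
clock: 43.85
ee_pos: [0.5953, -0.0845, 0.1779]
orientation: [0.003, 1.0, 0.001, -0.001]
wrist_force: [0.5, 1.1, -4.4]
width: 0.0129
finger_force: 68.8
```

```bash
python3 - <<'E'
from h import *
s=read_state(); print(s["ee_pos"],s["wrist_force"],s["joints"]); rows(now(),(np.array([.5975,-.0846,.18]),down(np.pi/2)),1,0)
c=read_camera("top"); d=read_camera("side")
a=c["frame"][165:225,250:450,::-1]; b=d["frame"][120:280,250:410,::-1]
cv2.imwrite("pics/c9.png",np.vstack([cv2.resize(a,(800,240),interpolation=cv2.INTER_CUBIC),np.hstack([cv2.resize(b,(360,360),interpolation=cv2.INTER_CUBIC),np.zeros((360,440,3),np.uint8)])]))
E
```

```text
[ 0.5953 -0.0845  0.1779] [ 0.5245  1.0502 -4.4147] [-0.1421  0.417  -0.0447  1.1111  0.0021 -0.1371]
[[-0.22, -0.01, -0.21, 0.002, -0.002, -0.005, 0]]
```

View pics/c9.png

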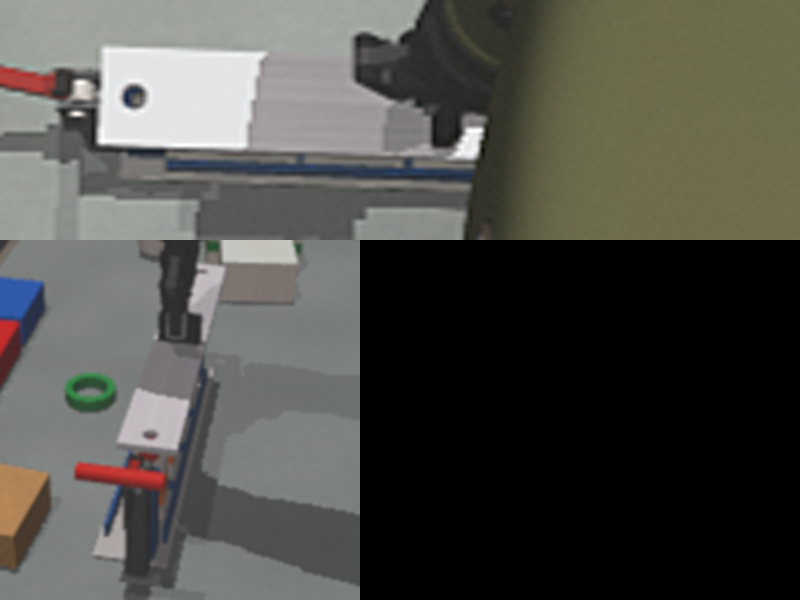

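```bash
python3 - <<'E'
from h import *
c=read_camera("top"); d=read_camera("side")
def cen(cam,u,v,r,thr):
    g=cv2.cvtColor(cam["frame"],cv2.COLOR_RGB2GRAY)[v-r:v+r+1,u-r:u+r+1].astype(float); print(g.astype(int).tolist() if r<6 else ''); w=np.clip(thr-g,0,None); ys,xs=np.mgrid[-r:r+1,-r:r+1]; return u+(xs*w).sum()/w.sum(),v+(ys*w).sum()/w.sum()
h=cen(c,283,189,4,190); k=cen(d,317,206,4,170)
print(h,k,ray(c,h,.166),ray(d,k,.166))
im=cv2.imread("pics/c3.png")[:,:480]; g=cv2.cvtColor(im,cv2.COLOR_BGR2GRAY); b=im[:,:,0].astype(int)-im[:,:,2]
for u,v in((150,80),(442,90)):
    q=(im[v-12:v+13,u-12:u+13].astype(int)); sat=q.max(2)-q.min(2); w=(sat<45)&(q.max(2)>110); ys,xs=np.mgrid[-12:13,-12:13]; w=w&(np.hypot(xs,ys)<10)
    U=210+(u+xs[w].mean()+.5)/2-.5; V=150+(v+ys[w].mean()+.5)/2-.5; print(w.sum(),U,V,ray(c,[U,V],.129))
E
```

```text
[[230, 233, 231, 219, 203, 198, 235, 236, 231], [233, 233, 192, 106, 49, 66, 135, 214, 236], [234, 195, 76, 53, 56, 54, 48, 147, 231], [237, 191, 52, 65, 67, 83, 75, 128, 217], [232, 181, 50, 67, 90, 112, 100, 133, 211], [235, 213, 106, 61, 114, 141, 107, 182, 235], [232, 236, 208, 132, 108, 121, 184, 232, 234], [229, 233, 237, 240, 235, 238, 239, 233, 230], [228, 229, 230, 232, 232, 232, 230, 229, 229]]
[[189, 192, 193, 194, 193, 192, 190, 188, 189], [191, 190, 187, 186, 188, 188, 189, 189, 189], [181, 169, 149, 144, 154, 165, 178, 187, 190], [152, 124, 110, 111, 116, 123, 143, 174, 189], [143, 103, 92, 96, 98, 99, 123, 162, 186], [164, 126, 97, 89, 87, 110, 149, 179, 190], [188, 175, 155, 146, 138, 156, 180, 190, 190], [195, 194, 189, 187, 183, 185, 189, 190, 191], [188, 188, 189, 191, 189, 189, 192, 193, 192]]
(np.float64(283.13902681231383), np.float64(188.19397550479974)) (np.float64(316.19733750978855), np.float64(206.06969459671103)) [[0.5946 0.1013 0.166 ]] [[0.5969 0.0969 0.166 ]]
57 284.6535087719298 188.8815789473684 [[0.6012 0.0993 0.129 ]]
82 432.5182926829268 194.1341463414634 [[ 0.5995 -0.272   0.129 ]]
```

```bash
python3 - <<'E'
from h import *
im=cv2.imread("pics/c3.png")[:,:480]; im=im.reshape(140,2,240,2,3).mean((1,3)).astype(int)
for (r0,r1,c0,c1) in((33,48,66,86),(37,60,206,230)):
    print("rows",150+r0,"cols",210+c0)
    for r in range(r0,r1): print(150+r,' '.join(f"{im[r,k,0]:3d}/{im[r,k,2]:3d}" for k in range(c0,c1)))
E
```

```text
rows 183 cols 276
183 107/108 145/147 145/147 140/142 144/149 179/186 211/220 210/218 208/215 207/214 208/215 207/215 206/213 205/214 208/217 170/177  86/ 71  85/ 36  95/ 43  99/ 43
184  83/ 84 128/131 145/148 140/144 144/148 175/181 205/213 205/212 202/210 202/211 200/210 199/209 202/212 206/215 210/219 178/184  97/ 98  74/ 73  73/ 74  73/ 76
185  65/ 65 117/120 148/151 132/133 119/100 127/ 83 140/ 98 150/120 149/118 141/114 129/110 128/109 148/133 173/158 188/182 210/214 212/219 203/213 189/203 187/200
186  59/ 60 118/119 147/153 126/125 119/ 73 139/ 55 137/ 56 136/ 56 136/ 54 135/ 53 137/ 55 142/ 59 141/ 56 142/ 55 137/ 84 171/168 215/222 213/218 211/216 202/210
187  42/ 45  96/ 97 145/149 133/132 123/ 79 145/ 62 141/ 60 139/ 59 136/ 66 136/ 68 137/ 63 141/ 62 141/ 62 138/ 55 132/ 81 164/164 209/217 207/213 206/210 205/210
188  68/ 71  60/ 62 111/115 127/125 124/ 80 146/ 63 139/ 63 127/ 79 129/127 130/142 114/ 95 126/ 67 141/ 63 139/ 60 120/ 65 149/151 208/217 206/212 203/209 202/208
189  56/ 59  55/ 57  67/ 70  57/ 55  94/ 52 134/ 60 120/ 68 118/128 184/203 196/216 138/155 110/ 8
[... 5203 characters left out ...]
  79/ 70 108/104 124/126 124/125 130/130 136/137 136/138 138/139 138/139 137/138 138/139 139/139 138/139 137/138
207  60/ 45  58/ 45  60/ 47  56/ 43  56/ 41  56/ 41  56/ 43  61/ 50  79/ 71 108/105 125/128 126/129 123/125 121/121 122/122 120/120 129/128 139/140 138/139 138/139 138/140 141/140 140/140 138/139
208  61/ 48  59/ 47  57/ 45  55/ 42  58/ 44  72/ 64  86/ 81 105/102 127/129 127/129 126/127 125/125 121/121 120/121 120/120 121/121 128/129 139/139 139/138 137/138 138/139 141/140 140/141 139/140
209  95/ 94 106/107 105/106  99/ 98 111/107 164/168 170/180 118/119 122/123 123/125 122/123 123/123 123/123 123/123 120/121 121/122 128/129 137/137 136/137 136/137 139/139 140/141 140/141 138/140
```

```bash
python3 - <<'E'
from h import *
c=read_camera("top")
print("pin",ray(c,[[284.6,189.4],[431.3,194.6]],.131)); print("post",ray(c,[[284.9,190.6],[429.1,196.1]],.115)); print("hole",ray(c,[283.4,188.5],.168), "expected from tcp", now()[0]+[0,.184,0])
E
```

```text
pin [[ 0.5995  0.0993  0.131 ]
 [ 0.5978 -0.2681  0.131 ]]
post [[ 0.5999  0.0991  0.115 ]
 [ 0.5972 -0.2681  0.115 ]]
hole [[0.5934 0.1006 0.168 ]] expected from tcp [0.5956 0.0989 0.1782]
```

{"op": "jog_arm", "data": {"motion": [[-0.2, 0, 0.8, 0, 0, 0, 0], [-0.2, 0, 0.8, 0, 0, 0, 0], [0, 0, 0.6, 0, 0, 0, 0], [0, 0, 0, 0, 0, 0, 0], [0, 0, 0, 0, 0, 0, 0]]}}

```text
clock: 44.72
ee_pos: [0.6005, -0.0852, 0.1568]
orientation: [0.003, 1.0, 0.002, 0.001]
wrist_force: [-1.3, -3.9, 5.6]
width: 0.0127
finger_force: 87.1
```

```bash
python3 - <<'E'
from h import *
s=read_state(); print(s["ee_pos"],s["wrist_force"]); c=read_camera("top"); d=read_camera("side")
print(R.from_quat(s["orientation"]).as_matrix())
a=c["frame"][170:210,260:320,::-1]; b=d["frame"][190:240,290:350,::-1]; e=d["frame"][130:190,300:360,::-1]
cv2.imwrite("pics/c10.png",np.hstack([cv2.resize(x,(266,266),interpolation=cv2.INTER_CUBIC) for x in(a[:,:40],b[:,:50],e)]))
E
```

```text
[ 0.6005 -0.0852  0.1568] [-1.262  -3.9207  5.6439]
[[-1.      0.0066  0.0017]
 [ 0.0066  1.      0.0036]
 [-0.0017  0.0036 -1.    ]]
```

View pics/c10.png

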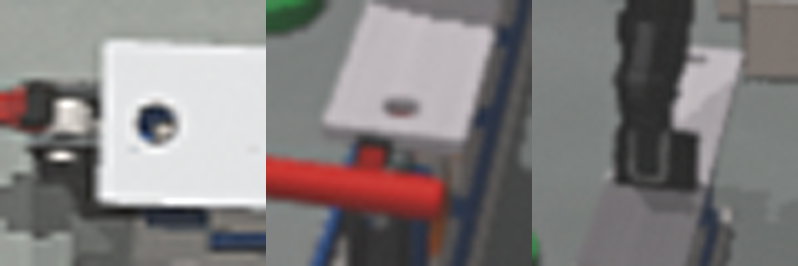

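{"op": "jog_arm", "data": {"motion": [[0, 0, -0.5, 0, 0, 0, 0], [0, -0.25, -0.3, 0, 0, 0, 0], [0, 0, 0, 0, 0, 0, 0], [0, 0, 0.5, 0, 0, 0, 0], [0, 0, 0.3, 0, 0, 0, 0], [0, 0, 0, 0, 0, 0, 0]]}}

```text
clock: 45.58
ee_pos: [0.5982, -0.0876, 0.1541]
orientation: [0.003, 1.0, 0.001, -0.002]
wrist_force: [-0.4, 0.4, -4.5]
width: 0.0125
finger_force: 70.0
```

```bash
python3 - <<'E'
from h import *
s=read_state(); print(s["ee_pos"],s["wrist_force"],s["torque"]); c=read_camera("top"); d=read_camera("side")
for r in range(184,194): print(r,' '.join("%3d"%v for v in c["frame"][r,278:292].mean(1)))
# plate corners near +y end: z from side/top triangulation of hole
h=cv2.cvtColor(d["frame"],cv2.COLOR_RGB2GRAY); print(); 
for r in range(204,218): print(r,' '.join("%3d"%v for v in h[r,308:328]))
E
```

```text
[ 0.5982 -0.0876  0.1541] [-0.3932  0.3567 -4.5273] [-0.0109 -0.0164 -0.0482]
184 233 229 227 228 228 228 228 228 228 227 228 227 227 228
185 234 229 227 228 228 230 232 231 230 228 228 228 227 227
186 234 228 229 230 233 235 232 230 234 232 230 228 227 229
187 234 229 230 234 225 169 110 122 186 228 232 229 228 228
188 233 228 233 219 134  52  78  82  87 167 228 230 228 227
189 231 229 235 202  66 112 198 195  97 123 215 233 228 228
190 230 230 232 191  65 109 179 195 145 112 204 233 228 227
191 230 229 234 215 118  65  91  99  88 131 212 232 229 227
192 229 228 231 233 186  91  87  93 120 197 238 231 227 228
193 230 227 229 233 236 224 197 208 235 236 231 228 228 227

204 188 187 189 188 188 188 189 191 192 191 189 189 187 188 188 189 189 189 188 188
205 188 189 189 188 187 188 189 190 192 191 189 188 188 187 189 190 189 187 188 189
206 189 189 189 189 187 188 189 191 192 190 189 188 187 188 189 189 189 188 187 188
207 188 190 189 187 188 188 190 191 191 190 188 187 187 187 189 190 189 187 188 188
208 188 189 189 189 188 189 191 192 192 191 188 188 187 188 189 189 188 187 188 189
209 189 188 188 188 189 190 191 193 193 191 189 188 189 189 189 189 188 186 187 189
210 190 188 188 188 189 186 180 179 180 180 183 187 189 189 189 188 187 186 187 189
211 189 188 188 187 182 164 143 131 132 140 153 174 187 190 189 188 188 185 187 190
212 190 189 188 186 170 129 104 100 102 106 119 153 185 191 189 188 187 187 188 190
213 192 190 190 190 175 130  91  81  85  93 116 157 185 191 189 188 187 186 189 191
214 180 180 183 187 185 163 126 113 113 120 144 176 190 189 188 187 186 187 189 192
215 116 119 136 152 162 177 183 180 179 178 180 189 190 189 188 187 186 188 190 192
216  58  60  74  85  97 137 184 192 190 189 191 191 191 191 188 187 187 188 190 186
217  56  58  57  54  57 102 159 161 160 166 180 184 188 189 187 187 189 191 193 180
```

{"op": "jog_arm", "data": {"motion": [[-0.25, 0, 0, 0, 0, 0, 0], [0, 0, 0, 0, 0, 0, 0], [0, 0, 0.4, 0, 0, 0, 0], [0, 0, 0.3, 0, 0, 0, 0], [0, 0, 0, 0, 0, 0, 0]]}}

```text
clock: 46.3
ee_pos: [0.6009, -0.0875, 0.1476]
orientation: [0.003, 1.0, 0.001, -0.002]
wrist_force: [-0.7, -1.2, -4.9]
width: 0.0128
finger_force: 70.0
```

```bash
python3 - <<'E'
from h import *
s=read_state(); print(s["ee_pos"],s["wrist_force"],s["torque"]); c=read_camera("top")
for r in range(184,194): print(r,' '.join("%3d"%v for v in c["frame"][r,278:292].mean(1)))
E
```

```text
[ 0.6009 -0.0875  0.1476] [-0.6997 -1.2052 -4.8548] [ 0.0067 -0.0587 -0.0117]
184 236 228 228 227 228 229 229 230 228 228 227 228 228 227
185 238 229 228 228 231 233 233 232 232 231 229 228 228 228
186 236 228 228 232 235 232 199 196 234 235 231 229 227 227
187 235 229 230 233 187  64  53  55  92 188 236 231 228 227
188 234 229 232 220 135  58 113 126  65 112 204 233 228 227
189 234 229 234 205  93 117 219 239 162 102 185 234 230 228
190 234 230 233 213 112 115 197 203 148 128 208 233 228 228
191 233 229 230 234 180  71  91  96 103 176 234 230 228 227
192 233 229 228 233 225 160 116 130 182 230 233 229 228 227
193 231 227 227 229 232 239 242 240 237 232 228 227 228 228
```

{"op": "jog_arm", "data": {"motion": [[0, 0, 0.4, 0, 0, 0, 0], [0, 0, 0, 0, 0, 0, 0]]}}

```text
clock: 46.6
ee_pos: [0.601, -0.0875, 0.1437]
orientation: [0.003, 1.0, 0.001, -0.002]
wrist_force: [-1.1, -0.7, -4.1]
width: 0.0126
finger_force: 69.9
```

{"op": "jog_arm", "data": {"motion": [[0, 0, 0.3, 0, 0, 0, 0], [0, 0, 0, 0, 0, 0, 0]]}}

```text
clock: 46.85
ee_pos: [0.6011, -0.0875, 0.1408]
orientation: [0.003, 1.0, 0.001, -0.002]
wrist_force: [-0.8, 0.7, -3.4]
width: 0.0129
finger_force: 69.9
```

{"op": "jog_arm", "data": {"motion": [[0, 0, 0.3, 0, 0, 0, 0], [0, 0, 0, 0, 0, 0, 0]]}}

```text
clock: 47.1
ee_pos: [0.6013, -0.0876, 0.1379]
orientation: [0.003, 1.0, 0.001, -0.001]
wrist_force: [0.2, 0.1, -5.1]
width: 0.0128
finger_force: 70.0
```

{"op": "jog_arm", "data": {"motion": [[0, 0, 0.2, 0, 0, 0, 0], [0, 0, 0, 0, 0, 0, 0]]}}

```text
clock: 47.35
ee_pos: [0.6015, -0.0876, 0.1362]
orientation: [0.003, 1.0, 0.001, -0.001]
wrist_force: [0.0, 0.5, -4.0]
width: 0.0129
finger_force: 69.9
```

{"op": "jog_arm", "data": {"motion": [[0, 0, 0.15, 0, 0, 0, 0], [0, 0, 0, 0, 0, 0, 0]]}}

```text
clock: 47.6
ee_pos: [0.6015, -0.0875, 0.1348]
orientation: [0.003, 1.0, 0.001, -0.001]
wrist_force: [0.7, 0.6, -3.5]
width: 0.0126
finger_force: 69.9
```

{"op": "jog_arm", "data": {"motion": [[0, 0, 0.15, 0, 0, 0, 0], [0, 0, 0, 0, 0, 0, 0]]}}

```text
clock: 47.85
ee_pos: [0.6016, -0.0875, 0.1336]
orientation: [0.003, 1.0, 0.001, -0.001]
wrist_force: [-0.4, 2.4, 0.7]
width: 0.0126
finger_force: 70.2
```

{"op": "jog_arm", "data": {"motion": [[0, 0, 0.12, 0, 0, 0, 0], [0, 0, 0, 0, 0, 0, 0]]}}

```text
clock: 48.1
ee_pos: [0.6017, -0.0873, 0.1326]
orientation: [0.003, 1.0, 0.001, -0.001]
wrist_force: [-1.3, 4.5, 3.7]
width: 0.0127
finger_force: 71.2
```

{"op": "jog_arm", "data": {"motion": [[0, 0, 0.05, 0, 0, 0, 0], [0, 0, 0, 0, 0, 0, 0.4], [0, 0, 0, 0, 0, 0, 0.5], [0, 0, -1, 0, 0, 0, 0.5], [0, 0, -3, 0, 0, 0, 0.5], [0, 0, -5, 0, 0, 0, 0.5], [0, 0, -5, 0, 0, 0, 0.5], [0, 0, -1, 0, 0, 0, 0.5]]}}

```text
clock: 49.1
ee_pos: [0.6037, -0.0883, 0.2863]
orientation: [0.003, 1.0, 0.001, 0.003]
wrist_force: [0.5, 0.5, 0.1]
width: 0.0428
finger_force: 0.0
```

{"op": "jog_arm", "data": {"motion": [[6, 3, 0, 0, 0, 0, 0.5], [6, 4, 0, 0, 0, 0, 0.5], [6, 4, 0, 0, 0, 0, 0.6], [6, 4, 0, 0, 0, 0, 0.6]]}}

```text
clock: 49.6
ee_pos: [0.3885, 0.0461, 0.2818]
orientation: [0.003, 1.0, 0.001, -0.002]
wrist_force: [-0.1, 1.2, 1.1]
width: 0.051
finger_force: 0.0
```

```bash
python3 - <<'E'
from h import *
s=read_state(); print(s["ee_pos"],s["joints"]); c=read_camera("top"); d=read_camera("side")
w=mask(c,"white"); m2=np.zeros_like(w); m2[165:225,255:445]=1
ce,st,mm=max(blobs(w&m2,300),key=lambda b:b[1][4]); r=cv2.minAreaRect(np.argwhere(mm)[:,::-1].astype(np.float32)); print(r,ray(c,cv2.boxPoints(r),.123))
a=c["frame"][165:225,240:450,::-1]; b=d["frame"][120:280,250:410,::-1]
cv2.imwrite("pics/c11.png",np.vstack([cv2.resize(a,(800,228),interpolation=cv2.INTER_CUBIC),np.hstack([cv2.resize(b,(370,370),interpolation=cv2.INTER_CUBIC),cv2.resize(d["frame"][130:200,290:370,::-1],(430,370))])]))
E
```

```text
[0.3885 0.0461 0.2818] [ 0.1155  0.0122 -0.3038  1.2578  0.003   0.1225]
((357.5143737792969, 193.1116485595703), (161.88897705078125, 23.57642364501953), 2.12109637260437) [[ 0.5687  0.1194  0.123 ]
 [ 0.6291  0.1196  0.123 ]
 [ 0.6268 -0.2911  0.123 ]
 [ 0.5659 -0.2868  0.123 ]]
```

View pics/c11.png

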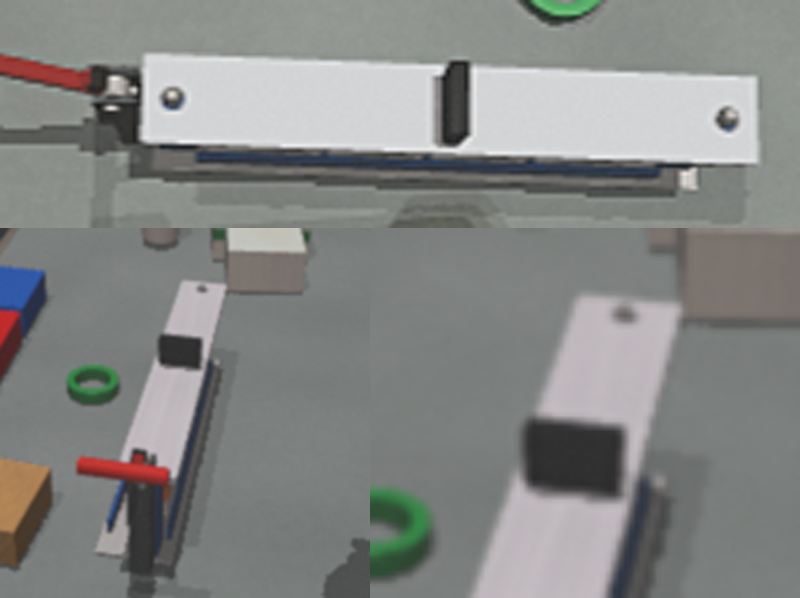

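{"op": "jog_arm", "data": {"motion": [[-3.8, 3.3, 0, 0, 0, 0, 0.6], [-3.8, 3.3, 0, 0, 0, 0, 0.6], [-3.8, 3.3, 0.4, 0, 0, 0, 0.6], [-3.8, 3.3, 0.4, 0, 0, 0, 0.6], [-3.6, 3.4, 0.4, 0, 0, 0, 0.6], [0, 0, 0, 0, 0, 0, 0.6], [0, 0, 0, 0, 0, 0, 0.6]], "squeeze": 25}}

```text
clock: 50.58
ee_pos: [0.5792, 0.2098, 0.2693]
orientation: [0.003, 1.0, 0.001, -0.002]
wrist_force: [1.2, -0.2, 0.3]
width: 0.0513
finger_force: 0.0
```

```bash
python3 - <<'E'
from h import *
s=read_state(); print(s["ee_pos"]); rows(now(),(np.array([.577,.2125,.186]),down(np.pi/2)),3,.6)
d=read_camera("side"); 
for b in blobs(mask(d,"red"),30):
    if 270<b[0][0]<360: print(b[0],b[1],ray(d,b[0],.204))
E
```

```text
[0.5792 0.2098 0.2693]
[[0.06, 0.09, 2.78, 0.0, -0.001, -0.002, 0.6], [0.06, 0.09, 2.78, 0.0, -0.001, -0.002, 0.6], [0.07, 0.09, 2.78, 0.0, -0.001, -0.002, 0.6]]
[302.5659 224.0504] [284 218  38  12 258] [[0.6042 0.2097 0.204 ]]
```

{"op": "jog_arm", "data": {"motion": [[0.1, 0.1, 2.8, 0, 0, 0, 0.6], [0, 0.1, 2.8, 0, 0, 0, 0.6], [0, 0, 2.7, 0, 0, 0, 0.6], [0, 0, 0, 0, 0, 0, 0.6], [0, 0, 0, 0, 0, 0, 0], [0, 0, 0, 0, 0, 0, 0], [0, 0, 0, 0, 0, 0, 0], [0, 0, 0, 0, 0, 0, 0]], "squeeze": 25}}

```text
clock: 51.62
ee_pos: [0.5792, 0.2121, 0.1891]
orientation: [0.003, 1.0, 0.001, 0.0]
wrist_force: [-0.5, -3.5, 6.1]
width: 0.0151
finger_force: 25.5
```

{"op": "jog_arm", "data": {"motion": [[0, 0, 0, 0, 0, 0, 0]]}}

```text
clock: 51.75
ee_pos: [0.5792, 0.2121, 0.1891]
orientation: [0.003, 1.0, 0.001, 0.0]
wrist_force: [-0.9, -2.5, 6.7]
width: 0.0146
finger_force: 25.5
```

{"op": "jog_arm", "data": {"motion": [[0, -0.8, -0.9, 0, 0, 0, 0], [0, -0.9, -0.8, 0, 0, 0, 0], [0, -1.05, -0.7, 0, 0, 0, 0], [0, -1.1, -0.55, 0, 0, 0, 0], [0, -1.17, -0.42, 0, 0, 0, 0], [0, -1.2, -0.3, 0, 0, 0, 0], [0, -1.22, -0.1, 0, 0, 0, 0], [0, -1.22, 0, 0, 0, 0, 0]], "squeeze": 30}}

```text
clock: 52.75
ee_pos: [0.5788, 0.1286, 0.2275]
orientation: [0.002, 1.0, 0.005, 0.001]
wrist_force: [-0.2, 7.4, 9.8]
width: 0.0146
finger_force: 32.0
```

{"op": "jog_arm", "data": {"motion": [[0, -1.2, 0.2, 0, 0, 0, 0], [0, -1.2, 0.3, 0, 0, 0, 0], [0, -1.12, 0.5, 0, 0, 0, 0], [0, -1.05, 0.6, 0, 0, 0, 0], [0, -0.97, 0.75, 0, 0, 0, 0], [0, -0.87, 0.85, 0, 0, 0, 0]]}}

```text
clock: 53.5
ee_pos: [0.5779, 0.0605, 0.1917]
orientation: [0.003, 1.0, 0.001, -0.001]
wrist_force: [3.5, 0.9, -0.3]
width: 0.0144
finger_force: 32.3
```

{"op": "jog_arm", "data": {"motion": [[0, -0.75, 0.95, 0, 0, 0, 0], [0, -0.62, 1.05, 0, 0, 0, 0], [0, -0.5, 1.12, 0, 0, 0, 0], [0, -0.3, 1.15, 0, 0, 0, 0], [0, 0, 0.2, 0, 0, 0, 0], [0, 0, 0, 0, 0, 0, 0]]}}

```text
clock: 54.25
ee_pos: [0.5775, 0.0386, 0.1471]
orientation: [0.003, 1.0, -0.001, -0.001]
wrist_force: [4.8, -4.8, -1.7]
width: 0.015
finger_force: 34.1
```

{"op": "jog_arm", "data": {"motion": [[0, 0, 0, 0, 0, 0, 0.5], [0, 0, 0, 0, 0, 0, 0.6], [0, 0, 0, 0, 0, 0, 0.6], [0, 0, -3, 0, 0, 0, 0.6], [0, 0, -4, 0, 0, 0, 0.6], [0, 0, -4, 0, 0, 0, 0.6], [6, 2, 0, 0, 0, 0, 0.6], [6, 2, 0, 0, 0, 0, 0.6]]}}

```text
clock: 55.25
ee_pos: [0.4584, 0.0807, 0.2586]
orientation: [0.003, 1.0, 0.002, -0.001]
wrist_force: [-0.4, 1.3, -0.3]
width: 0.0516
finger_force: 0.0
```

{"op": "jog_arm", "data": {"motion": [[6, 0, 0, 0, 0, 0, 0.6], [6, 0, 0, 0, 0, 0, 0.6], [0, 0, 0, 0, 0, 0, 0.6], [0, 0, 0, 0, 0, 0, 0.6]]}}

```text
clock: 55.75
ee_pos: [0.3398, 0.0811, 0.2589]
orientation: [0.003, 1.0, 0.001, -0.0]
wrist_force: [1.0, -0.3, 0.8]
width: 0.0511
finger_force: 0.0
```

```bash
python3 - <<'E'
from h import *
s=read_state(); print(s["ee_pos"]); c=read_camera("top"); d=read_camera("side")
for cam in(c,d):
  for b in blobs(mask(cam,"red"),40):
    if 260<b[0][0]<350 and b[0][1]>150: print(b[0],b[1],ray(cam,b[0],.166))
e=cv2.imread("pics/side0.png")[130:290,250:410]; a=c["frame"][150:250,230:450,::-1]; b=d["frame"][130:290,250:410,::-1]
cv2.imwrite("pics/c12.png",np.vstack([cv2.resize(a,(600,270),interpolation=cv2.INTER_CUBIC),np.hstack([cv2.resize(x,(300,300),interpolation=cv2.INTER_CUBIC) for x in(b,e)])]))
E
```

```text
[0.3398 0.0811 0.2589]
[300.0997 187.1768] [273 171  40  33 311] [[0.5984 0.0609 0.166 ]]
[316.7984 197.8911] [303 188  32  33 248] [[0.6011 0.0657 0.166 ]]
```

View pics/c12.png

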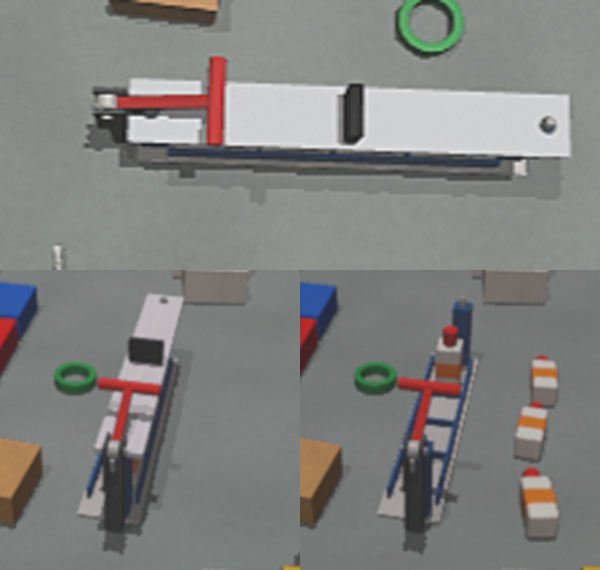

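```bash
python3 -c "from station import *; print(finish_job())"
```

```text
the job is handed in; nothing more can be done
None
```

I handed the job in: all three tipped bottles now stand upright in their own bays beside the fourth, the cover sits over both pins, and the lever is closed and reads the same in both cameras as when it started closed. The screwdriver, carton and tape were not touched, and the whole run took about 56 s of the 210 s allowed.

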